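# Balance a brass lamp arm on the mandrel

### The arm

A 6-joint arm with a two-finger parallel gripper is mounted at the origin on the work surface. World frame = base frame: x ahead of the robot, y to its left, z up, the work surface at z = 0. Lengths are in mm, angles in rad, forces in N, time in s.
With the tool pointing down it reaches from about 350 to 875 mm from the base axis. Payload 4.2 kg.
Tool frame: the origin (TCP) lies on the mounting face of the last link; the fingertips stand 173 mm ahead of it and the grasp point (between the pads) lies 155 mm ahead of it; z points along the fingers, y is the direction in which the jaws open and shut (so a half turn about z gives the same grasp; the last joint's range is limited). The gripper opens to 85 mm and grips with 20 to 120 N. Pads are 22 mm wide; open, the fingers measure 114 mm over their backs; the gripper's body (76 mm by 85 mm) begins 54 mm behind the grasp point. The pads swing forward as they close: fully open they stand 13 mm farther back than shut.
Start: joints at [1.384, 0.385, 0.008, 0, -1.194, -0.259], TCP at [269.454, 563.91, 404.712] pointing down, gripper open.
Joint ranges: [-3.14, 3.14], [-1.21, 2.06], [-1.07, 1.41], [-3.16, 2.05], [-2.99, -0.16], [-3.1, 3.1]. Speed limits (rad/s): [2.79, 2.79, 3.14, 3.14, 3.14, 3.14].

### API

Orientations are given as a unit quaternion [x, y, z, w].
In Python, from bench import arm gives the robot as it stands. The module is installed in compiled form; this text tells all that it offers.
- The arm moves only by the tool play_rows, never from a script. Its argument "moves" is a list of rows, each a list of 3 entries, a list of its own where there are three numbers: the shift along the world's x, y, z in units of 30 cm (1.0 is 30 cm), then the turn about the world's z in units of 30 degrees (1.0 is 30 degrees), then the gripper's target within -1 to 1 (shut at 1, half-way at 0, fully open at -1). In form: [[[x, y, z], turn, jaw], ...]. A call has 1 to 12 rows; each row is the pose to reach, as a shift and turn from the pose measured when the call began; what a row does not reach only later rows make up. A row lasts 1/8 s, in which the tool goes at most 62.5 mm and 10.7 degrees, less where a joint would pass 70% of its speed; a pose out of reach is approached as far as the arm can. A call with a number of a shift or a turn outside -1 to 1 is refused whole. A call with a gripper value outside its range is refused whole. The fingers move at their own pace and stop on an object; the grip force is fixed at half the most. Time passes only in rows, so rows that repeat a pose let the fingers close. It gives the time, the measured TCP pose, the force and the opening at its end, in the units of the state.
- arm.read_state(): the state, without advancing time (a new reading comes with each control period).
- arm.get_image(name): name is "scene" or "top" or "wrist"; returns a dict with "pixels" (400x640x3 uint8, red, green, blue), "vfov" (degrees; the focal length in pixels is half the picture's height over the tangent of half this angle, whatever the lens; pixels are square), "cx", "cy" (the principal point, pixels), "dist" ([k1, k2, p1, p2, k3] as OpenCV has them; the pictures are not rectified), "xyz" and "rotation" of the camera in the world. Camera axes: x right, y up, looking along -z (the intrinsics and any distortion apply to the point x, -y, -z); pixel columns grow to the right and rows downward; lengths in mm; the calibration is good to about 2 mm. A picture is of the moment at which its call begins. There is no depth.
- arm.job_done(): hands the job in, once; it reports no verdict.
Trained networks look in a picture, given as the dict that the camera call returned (one of the last four; its "shot" number tells which), for a name from the list of things; names that differ only in an ending like _2 or _b are one class to them, and where a whole thing is asked for, a point or a joint stands for the part that bears it (a point fixed in the world has none). Each returns a list of dicts, best first, with "conf" (0 to 1); they miss things now and then, are a little off and sometimes report something else, mostly with a low value. They report only what shows in the picture. A call takes as long as a camera call. They do not tell look-alikes from the thing itself.
- arm.look_for(name, picture): "centre" ([x, y, z] in mm, in world coordinates, good to about 4 mm: the middle of the surface that is visible of it).
The state is a dict: "clock": time; "joints": joint angles; "joint_vel": joint speeds; "joint_efforts": joint torques, N m; "position": TCP position; "ee_rot": TCP orientation; "contact_force": force on the tool from outside, world axes, zero at the start; "wrist_torque": the same for the moment, N m; "gripper_width": finger opening in mm.
Only numpy, scipy, OpenCV 4.12 (cv2) and the standard library are available. Lean on these libraries where they do the work, as an engineer would, in place of code of your own. Each camera call takes 0.05 s, during which the arm holds its last target.

### The job

Set up the balance rest to find where this lamp arm's hanging ring must go: lift the round steel mandrel off its sloping rack and lay it across the rest, its square ends down in the notches of both cheeks, and let go of it. Then lay the brass lamp arm squarely across the middle of the mandrel, rib up, and find its balance point, so that it stays there by itself, level and still. Drop neither of them, and leave the other things on the bench where they are.

Things in the scene. Friction and masses are not known exactly. Their poses are not given: they have to be found in the camera images.
- mandrel: Loose steel mandrel, about 0.6 kg, 170 mm long along its own x. Middle 100 mm round, 60 mm diameter; each end a tang 35 mm long, 30 mm square, on the same axis. Origin: middle of the axis. At the start it slopes 32 degrees on the rack, -x end low, own z square to the slope, origin 85 mm above the bench; both sides of the round part are free for fingers.
- rack: Fixed wooden rack, 210 x 80 mm, carrying the mandrel by its tangs on two posts; a stop at the low end. Origin on the bench under the mandrel's middle; x points uphill along the mandrel.
- stand: Fixed balance rest: base 110 (x) by 190 mm (y), 12 mm thick, with two cheeks. The mandrel goes along its own y. Cheeks at y = +67 and -67 mm, 22 mm thick (112 mm clear between), 80 mm wide, top 78 mm above the bench. Origin: centre of the underside. With the mandrel home, its axis is 75 mm and its crown 105 mm above the bench.
- notch_a (a point): Middle of the floor of the notch in the rest's +y cheek, 60 mm above the bench. The notch is open at the top, 36 mm wide in the rest's x (42 mm in its top 6 mm), 18 mm deep.
- notch_b (a point): The same in the -y cheek.
- lamp_arm: Loose brass lamp arm: flat strap 190 x 36 x 4 mm along its own x, with a rib along its top and a closed square box on its +x end. Origin: centre of the strap's underside, z up. Strap and rib 0.34 kg. The balance point lies 5 to 25 mm from the origin towards the box, 6 to 10 mm above the underside.
- rib (a point): Point on the lamp arm's rib, 15 mm towards the box from the arm's origin and 15 mm above the strap's underside. The rib is what to grip: 8 mm thick, upright, from 64 mm behind to 48 mm before the arm's origin, its top 22 mm above the strap's underside.
- box_top (a point): Centre of the top of the lamp arm's box (38 mm square lid, 28 mm above the strap's underside, 77 mm from the arm's origin). The box is hollow or solid inside, 40 to 180 g, which cannot be seen. Laid off its balance point the arm rocks for 1 to 2 s and comes to rest tilted about 2.6 degrees per mm, heavy end down; far out it slides off.
- brick: Fixed fire brick, 200 (x) by 100 mm, 40 mm high, on which the lamp arm lies at the start. Origin: centre of its underside.
- frames: Bystander: a pile of three square brass frames, 46 mm, 12 mm high; origin at the centre of its underside.
- copper_dish: Bystander: copper dish, 116 mm across, 20 mm high; origin at the centre of its underside.
- plate: Bystander: white plate with small rings, 132 mm across, 14 mm high; origin at the centre of its underside.
- bowl: Bystander: white bowl with brass frames, 120 mm across, 50 mm high; origin at the centre of its underside.
- tweezers: Bystander: soldering tweezers, 165 mm long, 8 mm high, along own x; origin in the middle of the underside.
- tin: Bystander: tin with brushes, 76 mm across, 95 mm high, 180 mm with the brushes; origin at the centre of its underside.
Not all that is in view belongs to the job. Of the things shaped like the lamp_arm, the brass one is meant.

How it is judged (in metres and radians):
On the way:
1. the mandrel lies in both notches and has been let go (x of mandrel in the frame of stand between -0.006 and 0.006 m and y of mandrel in the frame of stand between -0.012 and 0.012 m and z of mandrel in the frame of stand between 0.071 and 0.079 m and angle between the x axis of mandrel and the y axis of stand, either way round below 0.07 rad and contact force between the fingers and mandrel below 0.1 N and linear speed of mandrel below 0.03 m/s), for 0.2 s.
At the end, for the whole second after the job is handed in: Mandrel home in both notches (axis height 75 +-4 mm, within 6 mm sideways, 12 mm lengthways and 4 degrees of the notches). Lamp arm resting on it alone, rib up, level within 7 degrees, within 17 degrees of square across it and 30 mm of the middle of the rest. Both still (x of mandrel in the frame of stand between -0.006 and 0.006 m and y of mandrel in the frame of stand between -0.012 and 0.012 m and z of mandrel in the frame of stand between 0.071 and 0.079 m and angle between the x axis of mandrel and the y axis of stand, either way round below 0.07 rad and angle between lamp_arm's own z axis and vertical below 0.122 rad and angle between the x axis of lamp_arm and the x axis of stand, either way round below 0.3 rad and y of lamp_arm in the frame of stand between -0.03 and 0.03 m and contact force between lamp_arm and mandrel above 2 N and linear speed of lamp_arm below 0.03 m/s and angular speed of lamp_arm below 0.3 rad/s and linear speed of mandrel below 0.02 m/s); the robot touches nothing.
It fails at once if the lamp arm was dropped or fell (linear speed of lamp_arm above 0.5 m/s and contact force between lamp_arm and the fingers below 0.05 N).
It fails at once if the mandrel was dropped or fell (linear speed of mandrel above 0.45 m/s and contact force between mandrel and the fingers below 0.05 N).
It fails at once if a bystander was pushed by more than 20 mm (distance of any of frames, copper_dish, plate, bowl, tweezers, tin from where it was at the start of the episode above 0.02 m).
It also fails if it takes over 72 s, if anything falls off the work surface, if the arm or the gripper's body presses on something with over 40 N, if the wrist force passes 120 N, or if a joint passes its speed limit or range.

## Working session

There is one attempt and no reset: what is moved stays moved. The work goes in short steps, Python scripts to look and compute and a tool call to move; the robot and the scene stay as the last step left them, time stands still between calls to the robot, and variables do not carry over. Pictures are saved under pics/ and viewed, and the job is handed in when it is done.

Besides the shell and the picture viewer there is one more tool, called after "Emit:" as name([rows], argument=value, ...), one row to a line, values as JSON. play_rows: Moves the arm, as the interface text tells. Shifts and turns lie within -1 to 1; 1 stands for 30 cm of shift or 30 degrees of turn. Its arguments: {"type":"object","properties":{"moves":{"type":"array"}},"required":["moves"]}

```bash
mkdir -p pics; cat > h.py <<'E'
import numpy as np, cv2
from bench import arm
def K(im):
    f=200/np.tan(np.radians(im['vfov'])/2)
    return np.array([[f,0,im['cx']],[0,f,im['cy']],[0,0,1.]]),np.array(im['dist'],float)
def R(im):
    r=np.array(im['rotation'],float)
    if r.shape==(3,3): return r
    from scipy.spatial.transform import Rotation as Q
    return Q.from_quat(r).as_matrix()
def proj(im,P):
    P=np.atleast_2d(np.array(P,float)); k,d=K(im)
    c=(P-np.array(im['xyz']))@R(im); c=c*[1,-1,-1]
    return cv2.projectPoints(c.reshape(-1,1,3),np.zeros(3),np.zeros(3),k,d)[0].reshape(-1,2)
def ray(im,uv,z):
    k,d=K(im); uv=np.atleast_2d(np.array(uv,float))
    n=cv2.undistortPoints(uv.reshape(-1,1,2),k,d).reshape(-1,2)
    v=np.c_[n[:,0],-n[:,1],-np.ones(len(n))]@R(im).T; o=np.array(im['xyz'])
    return o+v*((z-o[2])/v[:,2])[:,None]
def save(im,name,crop=None,s=1):
    p=im['pixels'][:,:,::-1]
    if crop: p=p[crop[1]:crop[3],crop[0]:crop[2]]
    if s!=1: p=cv2.resize(p,None,fx=s,fy=s,interpolation=cv2.INTER_CUBIC)
    cv2.imwrite('pics/'+name+'.png',p)
E
python3 - <<'E'
from h import *
print(arm.read_state())
for n in ['scene','top','wrist']:
    im=arm.get_image(n); save(im,n+'0')
    print(n,im['xyz'],im['vfov'],im['cx'],im['cy'],im['dist'],im['rotation'])
    for t in ['mandrel','rack','stand','notch_a','lamp_arm','rib','box_top','brick']:
        print(t,[(np.round(d['centre']).tolist(),round(d['conf'],2)) for d in arm.look_for(t,im)][:3])
E
```

```text
{'clock': 0.0, 'joints': array([ 1.38361436e+00,  3.85546545e-01,  6.60286641e-03, -5.11189585e-04,
       -1.19397818e+00, -2.58599753e-01]), 'joint_vel': array([ 0.00075515, -0.00123674,  0.00030248, -0.00028059,  0.00046601,
       -0.00014251]), 'joint_efforts': array([-2.56442881e-04, -3.92290592e+01,  1.88396984e+01,  4.18603823e+00,
       -4.68166181e-03, -4.35892176e-06]), 'position': array([269.35336629, 563.74381993, 403.61641261]), 'ee_rot': array([ 9.75241073e-01, -2.21141726e-01, -1.99468695e-04,  1.07056797e-03]), 'contact_force': array([ 0.15585458, -1.24883585, -1.15798762]), 'wrist_torque': array([ 0.0305761 ,  0.06283697, -0.01995791]), 'gripper_width': 85.47696291906776}
scene [ 940.82585028 -649.08941659 1136.09932785] 42.15056524562296 324.2904539613719 190.02858224736613 [-0.01864716  0.          0.          0.          0.        ] [0.31847164 0.09078657 0.27021592 0.90405584]
mandrel [([551.0, 249.0, 109.0], 0.85)]
rack [([575.0, 255.0, 13.0], 0.87)]
stand [([597.0, -15.0, 14.0], 0.66)]
notch_a [([592.0, -18.0, 14.0], 0.67)]
lamp_arm [([233.0, -334.0, 11.0], 0
[... 526 characters left out ...]
7)]
stand [([584.0, -24.0, 11.0], 0.71)]
notch_a [([580.0, -21.0, 14.0], 0.82), ([511.0, 255.0, 11.0], 0.41), ([370.0, 125.0, 8.0], 0.17)]
lamp_arm [([226.0, -329.0, 6.0], 0.74), ([475.0, -264.0, 43.0], 0.55)]
rib [([228.0, -326.0, 7.0], 0.93), ([470.0, -265.0, 46.0], 0.8)]
box_top [([477.0, -267.0, 40.0], 0.67), ([227.0, -330.0, 4.0], 0.56)]
brick [([478.0, -288.0, 43.0], 0.95), ([472.0, -262.0, 44.0], 0.58)]
wrist [344.84189905 527.61755149 372.92328258] 60.54899710420981 321.8558418362351 194.16567638478926 [0.00479098 0.         0.         0.         0.        ] [ 0.08832956 -0.13968172  0.83437912 -0.52583114]
mandrel []
rack []
stand []
notch_a []
lamp_arm []
rib []
box_top []
brick []
```

View pics/scene0.png

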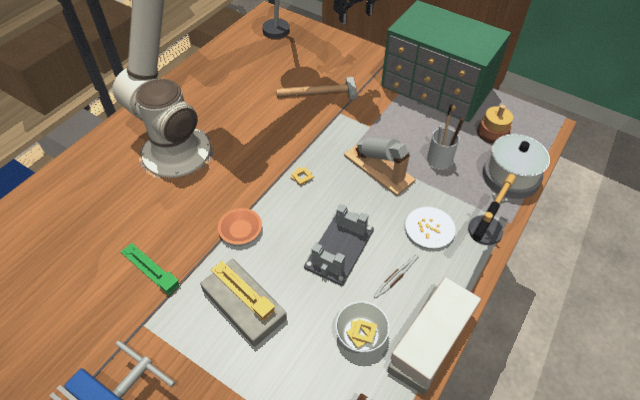

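View pics/top0.png

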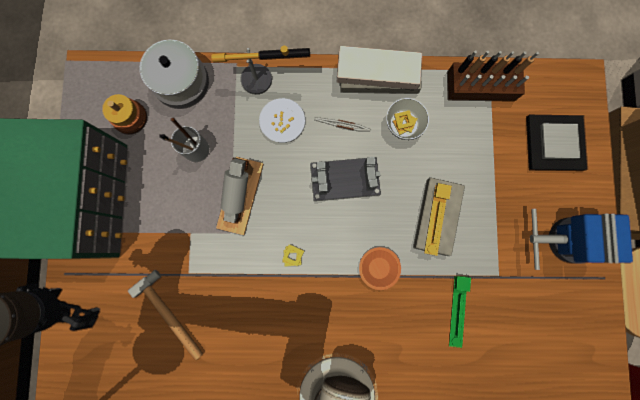

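```bash
python3 - <<'E'
from h import *
a=arm.get_image('top'); b=arm.get_image('scene')
import pickle; pickle.dump((a,b),open('im0.pkl','wb'))
save(a,'t_mand',(190,130,290,250),5)
save(a,'t_stand',(295,140,395,215),7)
save(a,'t_lamp',(400,165,480,265),6)
save(b,'s_mand',(330,110,430,200),7)
save(b,'s_stand',(290,195,390,290),6)
save(b,'s_lamp',(190,245,300,350),6)
E
```

```text
(no output)
```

View pics/t_mand.png

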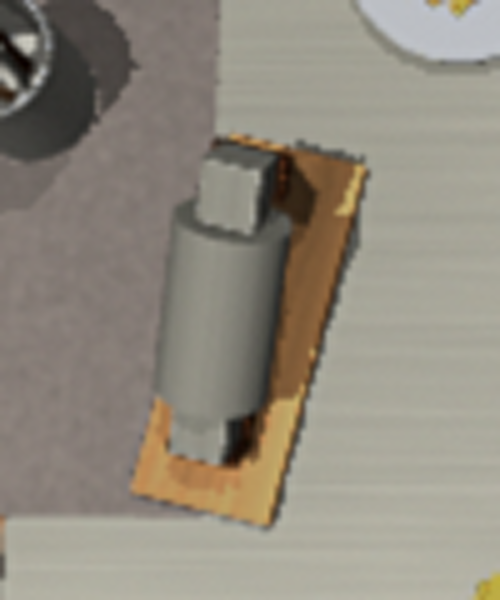

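View pics/t_stand.png

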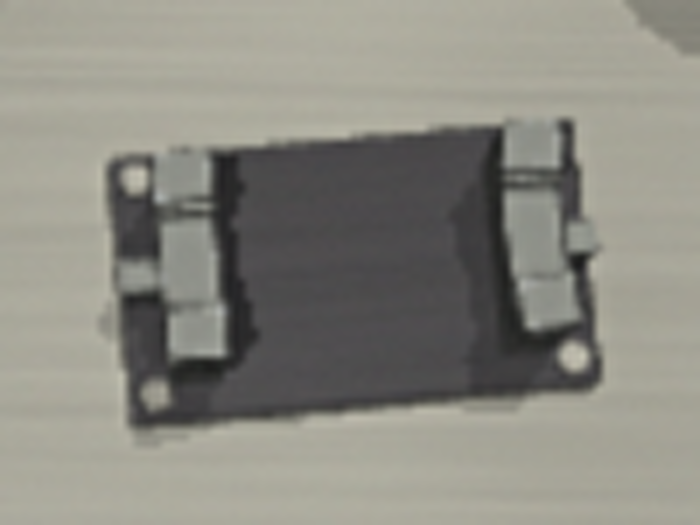

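View pics/t_lamp.png

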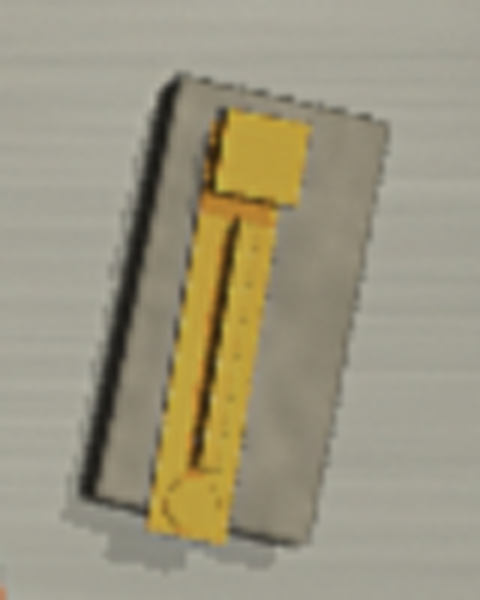

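View pics/s_mand.png

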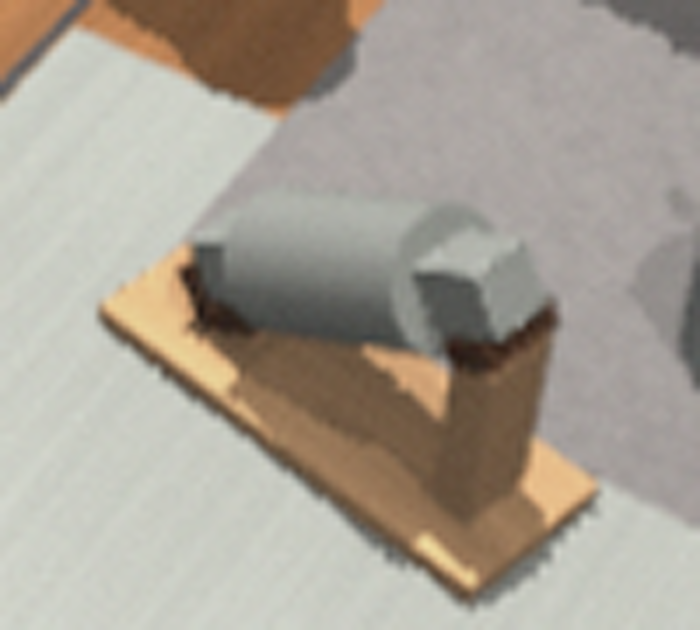

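View pics/s_stand.png

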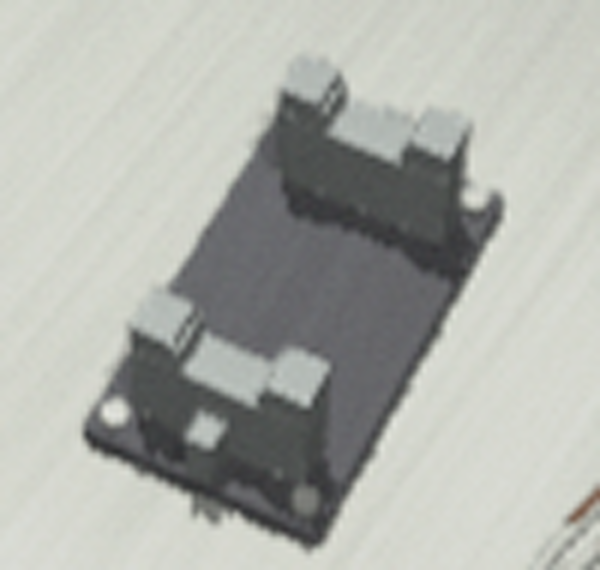

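View pics/s_lamp.png

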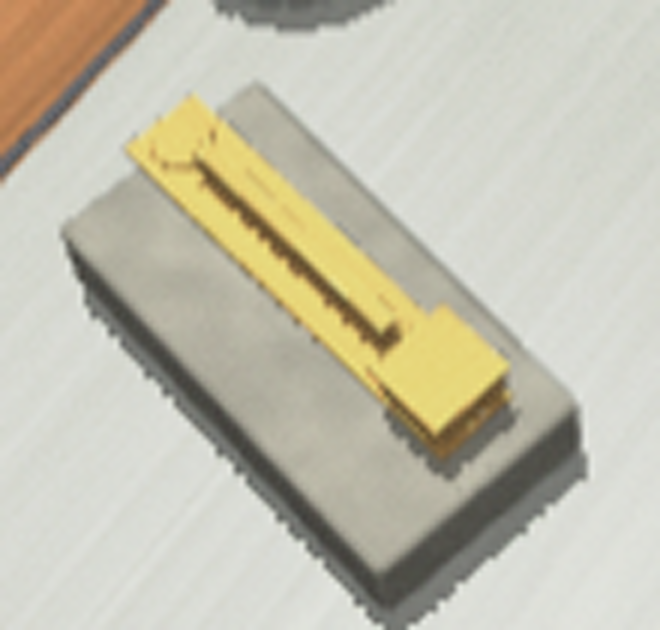

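```bash
cat > fit.py <<'E'
from h import *
import pickle
from scipy.optimize import least_squares
from scipy.spatial.transform import Rotation as Q
a,b=pickle.load(open('im0.pkl','rb'))
def up(pts,o,s): return (np.array(pts,float)+.5)/s-.5+np.array(o)
def fit(name,obs,p0,free):
    # p: x,y,z,yaw,pitch(up slope)
    p0=np.array(p0,float)
    def full(q): p=p0.copy(); p[free]=q; return p
    def res(q):
        p=full(q); Rm=Q.from_euler('ZY',[p[3],-p[4]]).as_matrix(); r=[]
        for im,P,uv in obs: r.append((proj(im,np.array(P,float)@Rm.T+p[:3])-uv).ravel())
        return np.concatenate(r)
    s=least_squares(res,p0[free],loss='soft_l1',x_scale=[100,100]+[1]*(len(free)-2) if 3 in free and len(free)==3 else 1.)
    p=full(s.x); r=res(s.x).reshape(-1,2)
    print(name,np.round(p[:3],1),np.round(np.degrees(p[3:]),2),'rms px',round(np.sqrt((r**2).sum(1).mean()),2)); print(np.round(r,1).tolist())
    return p
if __name__=='__main__':
    M=[(85,15,15),(85,-15,15),(50,-15,15),(50,15,15),(85,-15,-15)]
    mt=up([(205,160),(272,168),(262,233),(197,218),(278,155)],(190,130),5)
    M2=[(85,-15,15),(85,15,15),(50,-15,15),(50,15,15),(85,-15,-15),(85,15,-15)]
    ms=up([(482,275),(520,235),(415,270),(458,228),(490,340),(552,300)],(330,110),7)
    fit('mandrel',[(a,M,mt),(b,M2,ms)],[540,260,85,0.1,np.radians(32)],[0,1,2,3])
    fit('mandrelT',[(a,M,mt)],[540,260,85,0.1,np.radians(32)],[0,1,3])
    fit('mandrelS',[(b,M2,ms)],[540,260,85,0.1,np.radians(32)],[0,1,3])
    S=[(40,78,78),(40,56,78),(-40,78,78),(-40,56,78),(40,-56,78),(40,-78,78),(-40,-56,78),(-40,-78,78),(55,95,12),(55,-95,12),(-55,-95,12),(-55,95,12)]
    st=up([(153,152),(210,150),(172,362),(226,355),(502,122),(562,120),(524,332),(580,322),(108,158),(572,120),(600,385),(132,425)],(295,140),7)
    S2=[(-40,78,78),(-40,56,78),(40,78,78),(40,56,78),(-40,-78,78),(-40,-56,78),(40,-56,78),(40,-78,78)]
    ss=up([(303,57),(280,90),(470,120),(458,158),(130,325),(158,287),(330,357),(318,408)],(290,195),6)
    for n,o in [('stand',[(a,S,st),(b,S2,ss)]),('standT',[(a,S,st)]),('standS',[(b,S2,ss)])]:
        fit(n,o,[585,-20,0,0,0],[0,1,3])
    L=[(96,19,28),(96,-19,28),(58,-19,28),(58,19,28),(-95,18,4),(-95,-18,4)]
    lt=up([(228,110),(313,122),(297,207),(215,190),(147,528),(228,545)],(400,165),6)
    L2=[(58,19,28),(96,19,28),(96,-19,28),(58,-19,28),(-95,18,4),(-95,-18,4)]
    ls=up([(440,305),(512,368),(437,432),(378,370),(193,93),(127,150)],(190,245),6)
    for n,o in [('lamp',[(a,L,lt),(b,L2,ls)]),('lampT',[(a,L,lt)]),('lampS',[(b,L2,ls)])]:
        fit(n,o,[475,-265,40,0,0],[0,1,3])
E
python3 fit.py
```

```text
mandrel [536.8 271.   83.6] [-10.87  32.  ] rms px 0.95
[[0.2, -0.6], [-1.5, 0.2], [-0.7, 0.1], [0.7, 0.8], [0.6, -0.9], [-1.0, 0.0], [0.7, -0.2], [-0.9, -0.2], [0.1, 0.0], [1.4, 0.4], [-0.4, 0.1]]
mandrelT [536.3 270.5  85. ] [-10.88  32.  ] rms px 1.02
[[0.2, -0.5], [-1.4, 0.3], [-0.6, 0.2], [0.7, 0.9], [0.7, -0.9]]
mandrelS [537.4 269.8  85. ] [-10.64  32.  ] rms px 0.89
[[-0.9, -0.0], [0.8, -0.2], [-0.8, -0.2], [0.1, -0.0], [1.6, 0.4], [-0.3, 0.1]]
stand [588.1 -21.    0. ] [5.78 0.  ] rms px 0.86
[[-0.0, -0.2], [0.1, -0.6], [-0.0, -0.6], [0.5, -0.3], [0.1, -0.2], [-0.3, -0.6], [0.1, -0.7], [0.3, -0.0], [-0.0, -0.3], [0.3, -0.6], [0.5, -0.4], [-0.0, -0.1], [-0.3, -1.6], [-0.3, -1.0], [0.3, -0.4], [-1.3, -0.4], [-0.3, -0.4], [-0.7, -0.9], [0.4, 0.6], [-1.7, -0.8]]
standT [587.  -20.7   0. ] [5.64 0.  ] rms px 0.32
[[-0.1, 0.1], [-0.0, -0.3], [-0.2, -0.3], [0.4, 0.0], [0.0, 0.3], [-0.4, -0.1], [-0.1, -0.3], [0.2, 0.4], [-0.1, -0.1], [0.2, -0.2], [0.3, 0.1], [-0.2, 0.2]]
standS [590.1 -21.9   0. ] [6.15 0.  ] rms px 0.89
[[-0.1, -1.0], [-0.0, -0.4], [0.7, 0.1], [-0.9, 0.1], [0.3, 0.4], [-0.1, -0.2], [1.1, 1.2], [-0.9, -0.2]]
lamp [ 471.5 -267.2   40. ] [-10.61   0.  ] rms px 0.75
[[0.3, -0.8], [0.0, -0.1], [0.5, -0.5], [0.2, -0.4], [0.2, -0.1], [-0.1, -0.3], [0.6, -0.8], [0.1, -0.6], [-0.1, 0.1], [-1.7, -0.5], [-0.0, -0.2], [-0.7, -0.4]]
lampT [ 470.4 -266.7   40. ] [-10.47   0.  ] rms px 0.31
[[0.0, -0.4], [-0.2, 0.3], [0.3, -0.1], [-0.0, -0.0], [0.1, 0.3], [-0.2, 0.0]]
lampS [ 472.5 -267.6   40. ] [-10.72   0.  ] rms px 0.79
[[0.8, -0.3], [0.2, -0.1], [0.1, 0.6], [-1.5, -0.1], [0.3, 0.1], [-0.4, -0.1]]
```

Emit:
play_rows([
  [[0.907, -0.982, -0.15], 0.49, -1],
  [[0.907, -0.982, -0.15], 0.49, -1],
  [[0.907, -0.982, -0.15], 0.49, -1],
  [[0.907, -0.982, -0.15], 0.49, -1],
  [[0.907, -0.982, -0.15], 0.49, -1],
  [[0.907, -0.982, -0.15], 0.49, -1],
  [[0.907, -0.982, -0.15], 0.49, -1],
  [[0.907, -0.982, -0.15], 0.49, -1],
  [[0.907, -0.982, -0.15], 0.49, -1],
  [[0.907, -0.982, -0.15], 0.49, -1],
])

```text
clock: 2.7
position: [540.9, 270.2, 360.0]
ee_rot: [0.996, -0.094, 0.0, -0.0]
contact_force: [-0.2, -0.2, 0.4]
gripper_width: 85.3
```

```bash
python3 - <<'E'
from h import *
s=arm.read_state(); print(s['clock'],s['position'],s['ee_rot'],s['joints'],s['contact_force'])
im=arm.get_image('wrist'); save(im,'w1'); print(im['xyz'])
p=np.array([537,270,85.]);
from scipy.spatial.transform import Rotation as Q
Rm=Q.from_euler('ZY',[-10.8,-32],degrees=True).as_matrix()
v=im['pixels'][:,:,::-1].copy()
P=[(85,15,15),(85,-15,15),(50,-15,15),(50,15,15),(85,-15,-15),(50,30,0),(50,-30,0),(-50,30,0),(-50,-30,0),(-50,0,30),(50,0,30)]
for u in proj(im,np.array(P)@Rm.T+p): cv2.circle(v,(int(u[0]),int(u[1])),2,(0,0,255),-1)
cv2.imwrite('pics/w1.png',v)
E
```

```text
2.7 [540.94190668 270.24184559 360.04268497] [ 9.95603706e-01 -9.36652662e-02  1.73706413e-04 -2.21295823e-04] [ 7.30743986e-01  3.84210286e-01 -1.09705735e-01 -5.15628654e-05
 -1.07631948e+00  6.52471257e-01] [-0.23295813 -0.21288883  0.40893529]
[623.07117815 254.52843604 328.24818608]
```

View pics/w1.png

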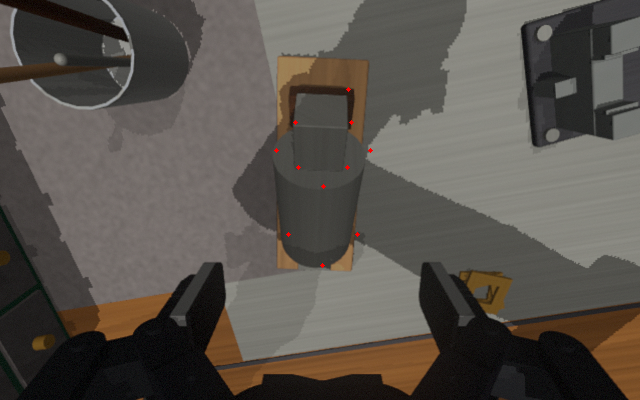

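Emit:
play_rows([
  [[0.003, 0.003, -0.19], 0, -1],
  [[0.003, 0.003, -0.33], 0, -1],
  [[0.003, 0.003, -0.385], 0, -1],
  [[0.003, 0.003, -0.385], 0, -1],
  [[0.003, 0.003, -0.385], 0, -1],
  [[0.003, 0.003, -0.385], 0, 1],
  [[0.003, 0.003, -0.385], 0, 1],
  [[0.003, 0.003, -0.385], 0, 1],
  [[0.003, 0.003, -0.385], 0, 1],
  [[0.003, 0.003, -0.385], 0, 1],
  [[0.003, 0.003, -0.385], 0, 1],
])

```text
clock: 4.12
position: [542.3, 271.9, 246.9]
ee_rot: [0.996, -0.094, 0.002, -0.002]
contact_force: [-2.6, 1.6, 5.3]
gripper_width: 58.5
```

```bash
python3 - <<'E'
from h import *
im=arm.get_image('wrist'); save(im,'w2')
s=arm.read_state(); print(s['clock'],s['position'],s['contact_force'],s['wrist_torque'],s['gripper_width'])
E
```

```text
4.175 [542.2786719  271.89573616 246.95806233] [-2.24310057  0.79745811  5.7861158 ] [ 0.50485325  0.46060912 -0.2308103 ] 58.41091174966371
```

View pics/w2.png

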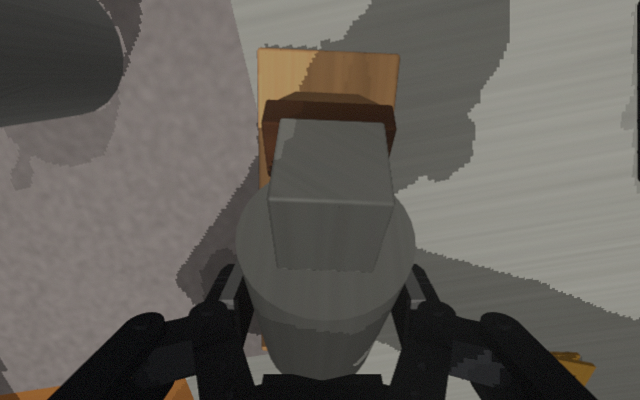

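Emit:
play_rows([
  [[0, 0, 0.03], 0, 1],
  [[0, 0, 0.07], 0, 1],
  [[0, 0, 0.13], 0, 1],
  [[0, 0, 0.2], 0, 1],
  [[0, 0, 0.27], 0, 1],
  [[0, 0, 0.33], 0, 1],
  [[0, 0, 0.33], 0, 1],
])

```text
clock: 5.05
position: [542.3, 271.8, 347.3]
ee_rot: [0.996, -0.094, 0.003, -0.003]
contact_force: [-0.0, 0.5, -7.6]
gripper_width: 58.8
```

```bash
python3 - <<'E'
from h import *
im=arm.get_image('wrist'); save(im,'w3')
im=arm.get_image('scene'); save(im,'s3',(300,60,460,180),5)
s=arm.read_state(); print(s['clock'],s['position'],s['contact_force'],s['wrist_torque'],s['gripper_width'])
E
```

```text
5.15 [541.79062642 271.46443633 344.96830178] [-0.81644212  0.01907398 -8.16192804] [-0.08550553 -0.00713198  0.01684322] 58.230552402558764
```

View pics/w3.png

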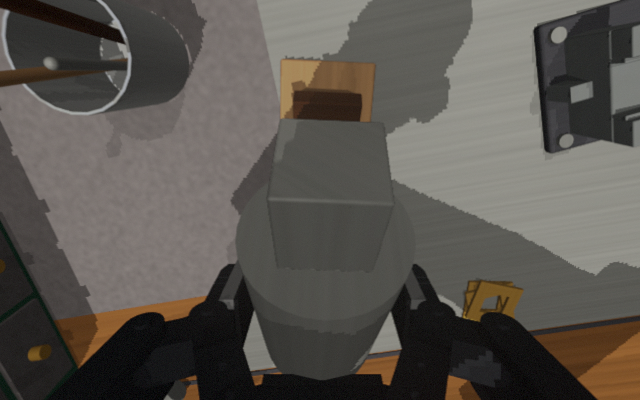

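View pics/s3.png

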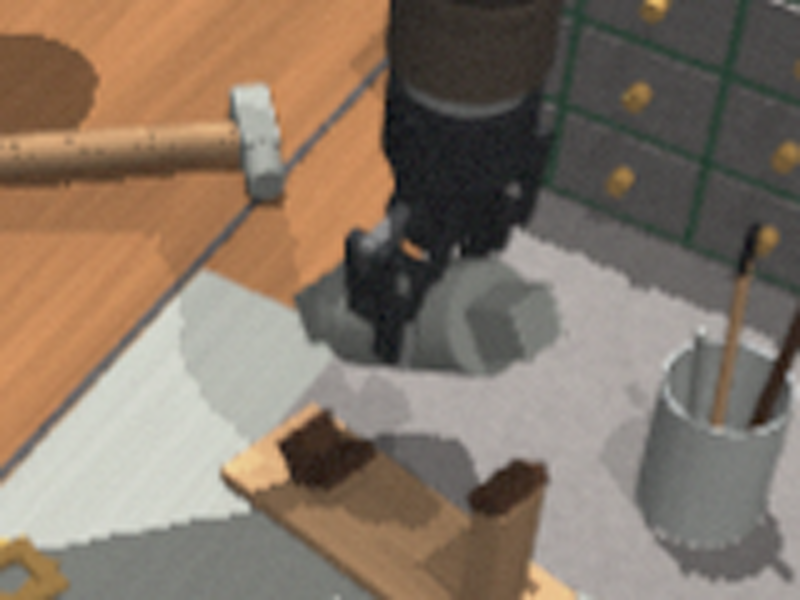

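Emit:
play_rows([
  [[0.02, -0.1, 0], -0.25, 1],
  [[0.05, -0.25, 0], -0.5, 1],
  [[0.08, -0.4, 0], -0.75, 1],
  [[0.1, -0.55, 0], -1, 1],
  [[0.12, -0.7, 0], -1, 1],
  [[0.14, -0.83, 0], -1, 1],
  [[0.155, -0.93, 0], -1, 1],
  [[0.155, -0.99, 0], -1, 1],
  [[0.155, -0.99, 0], -1, 1],
  [[0.155, -0.99, 0], -1, 1],
])

```text
clock: 6.4
position: [588.1, -24.9, 344.5]
ee_rot: [0.937, -0.348, 0.001, -0.001]
contact_force: [-0.4, 0.5, -6.4]
gripper_width: 58.7
```

Emit:
play_rows([
  [[0, 0, 0], -0.3, 1],
  [[0, 0, 0], -0.6, 1],
  [[0, 0, 0], -0.9, 1],
  [[0, 0, 0], -1, 1],
])

```text
clock: 6.9
position: [588.0, -23.6, 344.4]
ee_rot: [0.815, -0.579, 0.001, -0.001]
contact_force: [0.2, -0.1, -7.0]
gripper_width: 58.2
```

Emit:
play_rows([
  [[0.001, -0.005, 0], -0.3, 1],
  [[0.001, -0.008, -0.04], -0.447, 1],
  [[0.001, -0.008, -0.08], -0.447, 1],
  [[0.001, -0.008, -0.1], -0.447, 1],
  [[0.001, -0.008, -0.1], -0.447, 1],
])

```text
clock: 7.52
position: [588.3, -25.8, 313.7]
ee_rot: [0.742, -0.67, 0.001, -0.0]
contact_force: [-0.2, -0.1, -6.3]
gripper_width: 58.7
```

```bash
cat > ov.py <<'E'
from h import *
from scipy.spatial.transform import Rotation as Q
def ov(im,sets,name,crop,s):
    v=im['pixels'][:,:,::-1]; x0,y0,x1,y1=crop
    v=cv2.resize(v[y0:y1,x0:x1],None,fx=s,fy=s,interpolation=cv2.INTER_CUBIC)
    for (p,yaw,pitch,P,col) in sets:
        Rm=Q.from_euler('ZY',[yaw,-pitch],degrees=True).as_matrix()
        for u in proj(im,np.array(P,float)@Rm.T+p):
            u=(u+.5-[x0,y0])*s-.5; cv2.circle(v,(int(round(u[0])),int(round(u[1]))),2,col,-1)
    cv2.imwrite('pics/'+name+'.png',v)
S=[(sx*x,y,78) for sx in(-1,1) for x in (40,21) for y in (-78,-56,56,78)]
M=[(sx*85,sy*15,sz*15) for sx in(-1,1) for sy in(-1,1) for sz in(-1,1)]+[(sx*50,sy*30,0) for sx in(-1,1) for sy in(-1,1)]
E
python3 - <<'E'
from ov import *
a=arm.get_image('top');b=arm.get_image('scene');w=arm.get_image('wrist')
s=arm.read_state(); p=s['position']; print(s['clock'],p,s['ee_rot'],s['joints'])
sets=[(np.array([588,-21,0.]),5.8,0,S,(0,0,255)),(p+np.array([-.5,5,-162]),-84.2,32,M,(0,255,0))]
ov(a,sets,'a4',(280,120,400,220),6); ov(b,sets,'b4',(270,150,400,290),5); ov(w,sets,'w4',(0,0,640,400),1.2)
E
```

```text
7.675 [588.62059264 -25.9546971  314.87750692] [ 0.74209031 -0.67029696  0.00148531 -0.00132477] [ 0.23079808  0.40141117 -0.20839849  0.00114354 -0.95711779 -0.12987982]
```

View pics/a4.png

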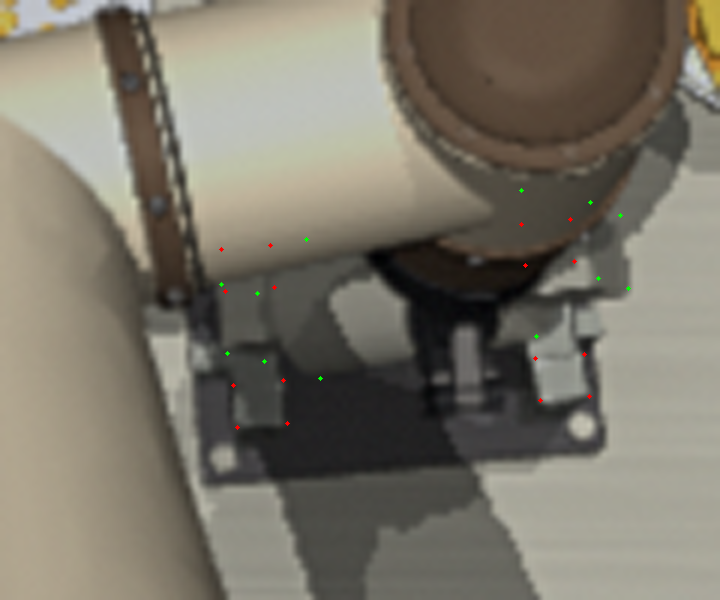

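View pics/b4.png

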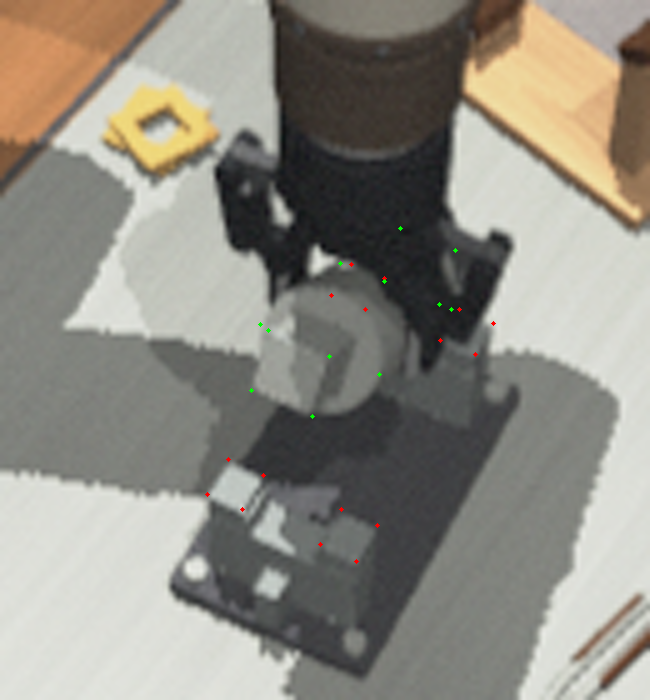

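View pics/w4.png

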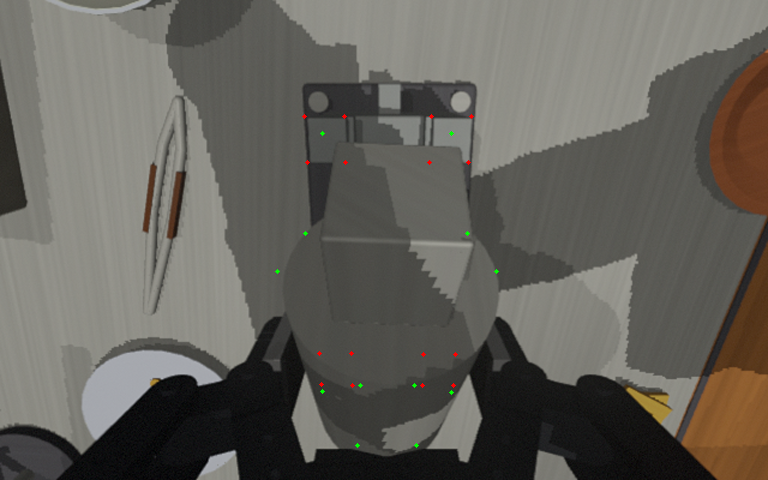

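```bash
python3 - <<'E'
from ov import *
b=arm.get_image('scene'); s=arm.read_state(); p=s['position']
save(b,'b4r',(310,195,360,240),14)
sets=[(p+np.array([-.5,5,-162]),-84.2,32,M[4:8]+M[8:],(0,255,0))]
ov(b,sets,'b4z',(310,195,360,240),14)
cv2.imwrite('pics/b4c.png',np.hstack([cv2.imread('pics/b4r.png'),cv2.imread('pics/b4z.png')])[:, :]) 
v=cv2.imread('pics/b4c.png'); cv2.imwrite('pics/b4c.png',cv2.resize(v,(800,360)))
E
```

```text
(no output)
```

View pics/b4c.png

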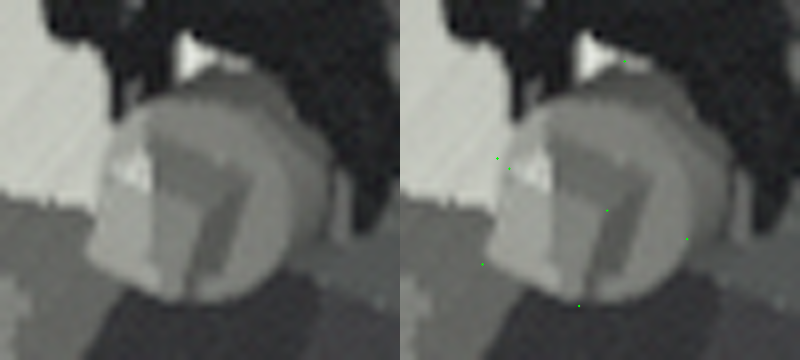

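Emit:
play_rows([
  [[0.005, -0.003, -0.05], 0, 1],
  [[0.005, -0.003, -0.09], 0, 1],
  [[0.005, -0.003, -0.11], 0, 1],
  [[0.005, -0.003, -0.13], 0, 1],
  [[0.005, -0.003, -0.15], 0, 1],
  [[0.005, -0.003, -0.17], 0, 1],
])

```text
clock: 8.48
position: [590.8, -28.7, 266.4]
ee_rot: [0.743, -0.67, 0.004, -0.001]
contact_force: [-1.0, -10.0, 7.3]
gripper_width: 58.3
```

```bash
python3 - <<'E'
from ov import *
b=arm.get_image('scene'); w=arm.get_image('wrist'); s=arm.read_state(); print(s['clock'],s['position'],s['contact_force'],s['wrist_torque'],s['gripper_width'])
save(b,'b5',(290,180,400,290),6); save(w,'w5')
E
```

```text
8.575 [590.65694142 -28.43090105 265.47856886] [-0.18972022 -7.65236155  3.82793698] [-1.68700506  0.38001002  0.0507842 ] 58.51023743095377
```

View pics/b5.png

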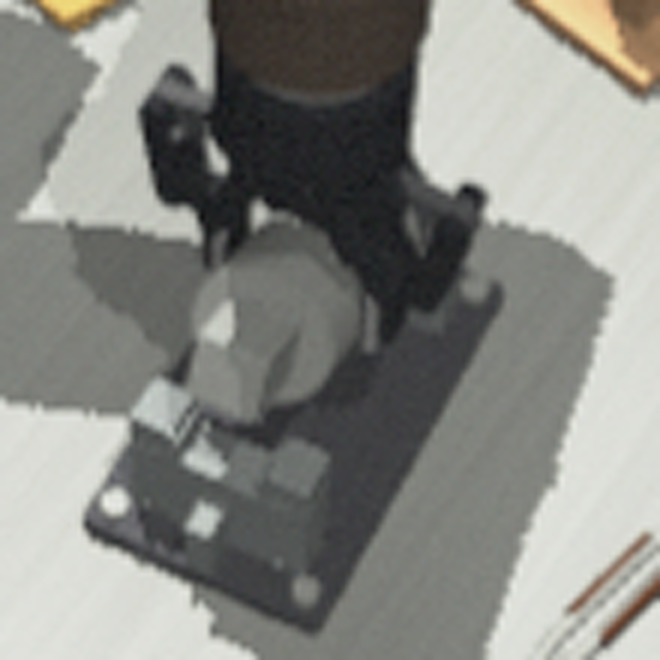

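View pics/w5.png

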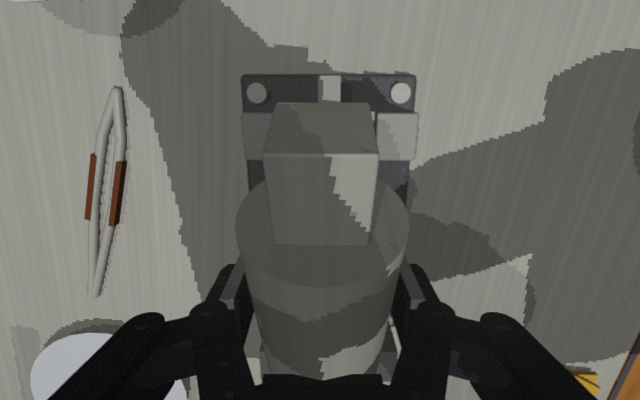

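```bash
python3 - <<'E'
from ov import *
w=arm.get_image('wrist'); s=arm.read_state(); p=s['position'];print(s['ee_rot'])
sets=[(np.array([588,-21,0.]),5.8,0,S,(0,0,255)),(p+np.array([-.5,5,-160]),-84.2,23,M[4:8]+M[10:],(0,255,0))]
ov(w,sets,'w5o',(160,40,480,280),2.5)
E
```

```text
[ 0.74232681 -0.67003029  0.00304149 -0.00102802]
```

View pics/w5o.png

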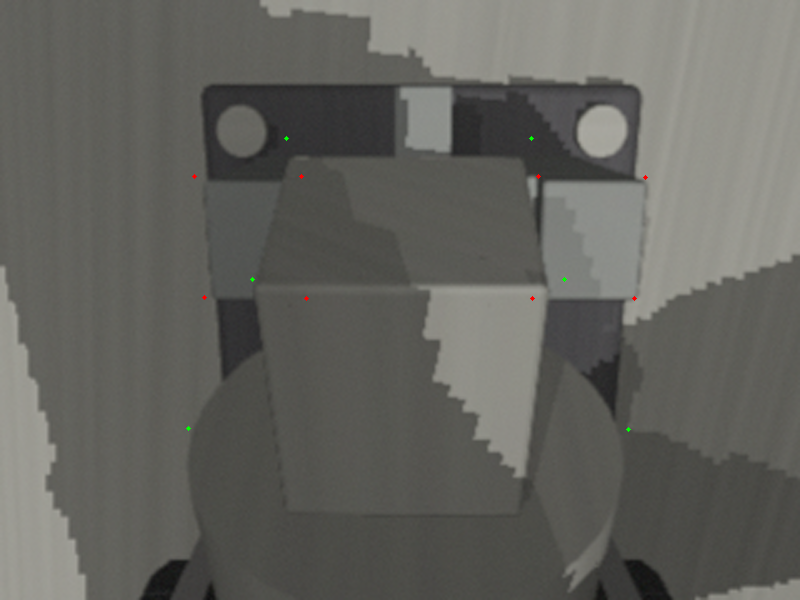

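Emit:
play_rows([
  [[-0.008, 0, 0], 0, 1],
  [[-0.008, 0, -0.02], 0, 1],
  [[-0.008, 0, -0.04], 0, 1],
  [[-0.008, 0, -0.06], 0, 1],
  [[-0.008, 0, -0.075], 0, 1],
])

```text
clock: 9.25
position: [588.5, -28.3, 243.0]
ee_rot: [0.742, -0.67, 0.003, -0.001]
contact_force: [0.1, -3.2, 1.4]
gripper_width: 58.3
```

```bash
python3 - <<'E'
from ov import *
w=arm.get_image('wrist'); b=arm.get_image('scene');s=arm.read_state(); p=s['position'];print(s['clock'],p,s['ee_rot'],s['contact_force'],s['wrist_torque'],s['gripper_width'])
sets=[(np.array([588,-21,0.]),5.8,0,S,(0,0,255))]
ov(w,sets,'w6',(160,40,480,280),2.5); save(b,'b6',(290,180,400,290),6)
E
```

```text
9.35 [588.3666546  -28.13839322 242.47525513] [ 0.74225264 -0.67011264  0.00296484 -0.00113027] [ 1.79926497 -2.57414702 -0.32830222] [-0.09261981 -0.42999857 -0.16606255] 58.69594617373507
```

View pics/w6.png

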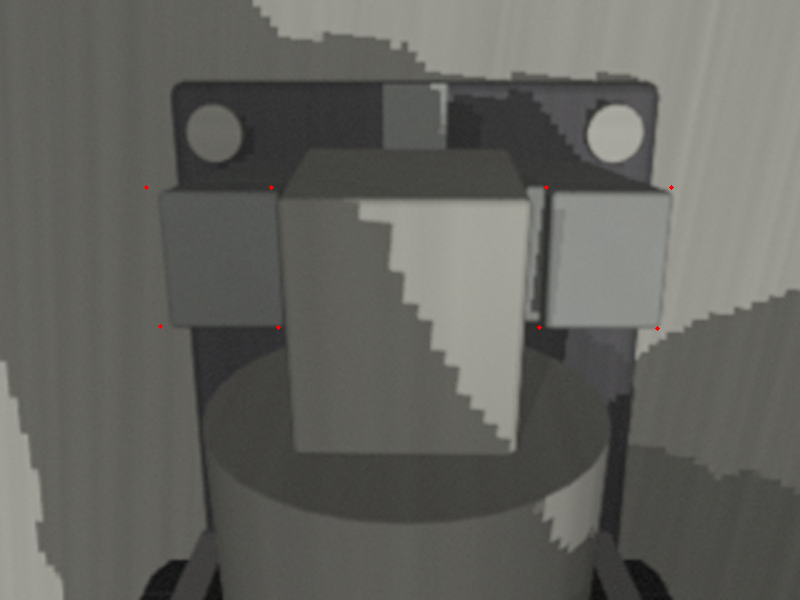

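View pics/b6.png

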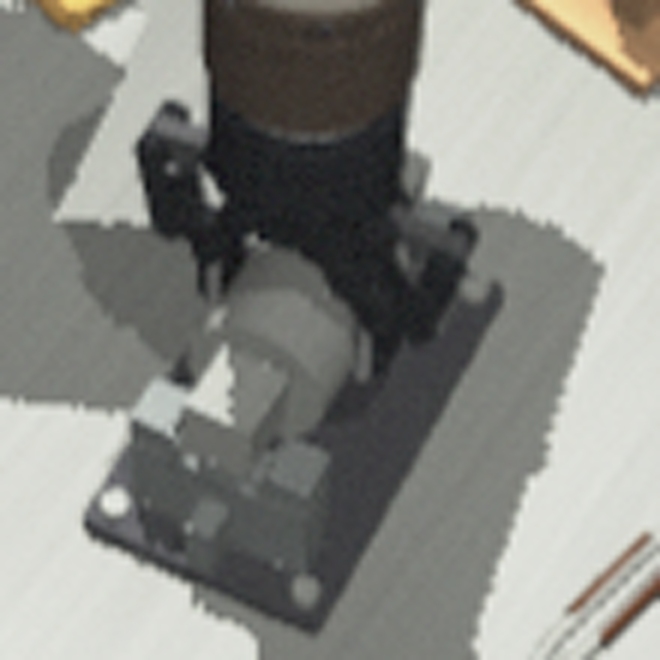

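Emit:
play_rows([
  [[-0.006, 0, 0.0], 0, 1],
  [[-0.006, 0, -0.01], 0, 1],
  [[-0.006, 0, -0.02], 0, 1],
  [[-0.006, 0, -0.028], 0, 1],
  [[-0.006, 0, -0.028], 0, 1],
])

```text
clock: 9.98
position: [586.3, -28.3, 233.6]
ee_rot: [0.742, -0.67, 0.003, -0.001]
contact_force: [1.6, -3.7, -0.5]
gripper_width: 58.6
```

```bash
python3 - <<'E'
from ov import *
w=arm.get_image('wrist'); b=arm.get_image('scene');s=arm.read_state(); p=s['position'];print(s['clock'],p,s['ee_rot'],s['contact_force'],s['wrist_torque'],s['gripper_width'])
ov(w,[],'w7',(160,40,480,280),2.5); save(b,'b7',(290,180,400,290),6)
E
```

```text
10.075 [586.39361698 -28.23130227 233.78165087] [ 0.74223029 -0.67013909  0.00268851 -0.00074911] [ 1.60635731 -3.66399182 -1.39921119] [-0.55844068 -0.450991   -0.13861595] 58.53822061961274
```

View pics/w7.png

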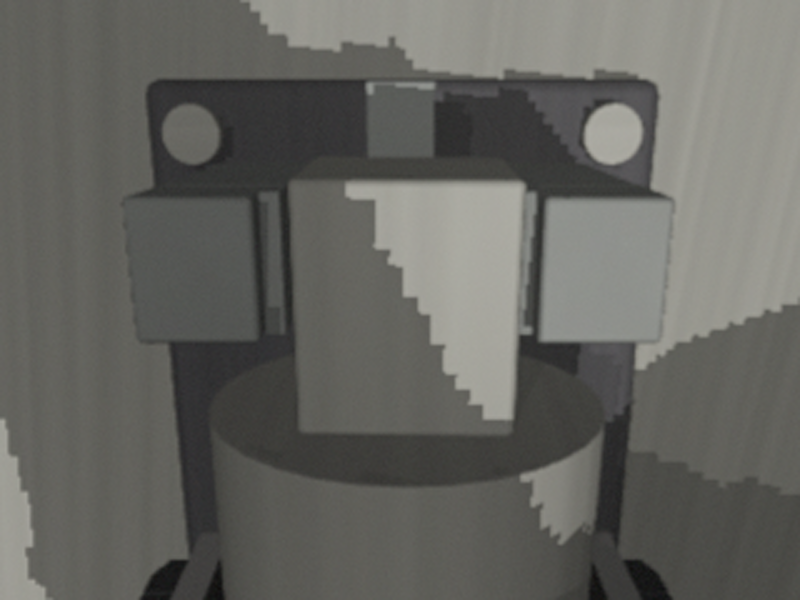

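View pics/b7.png

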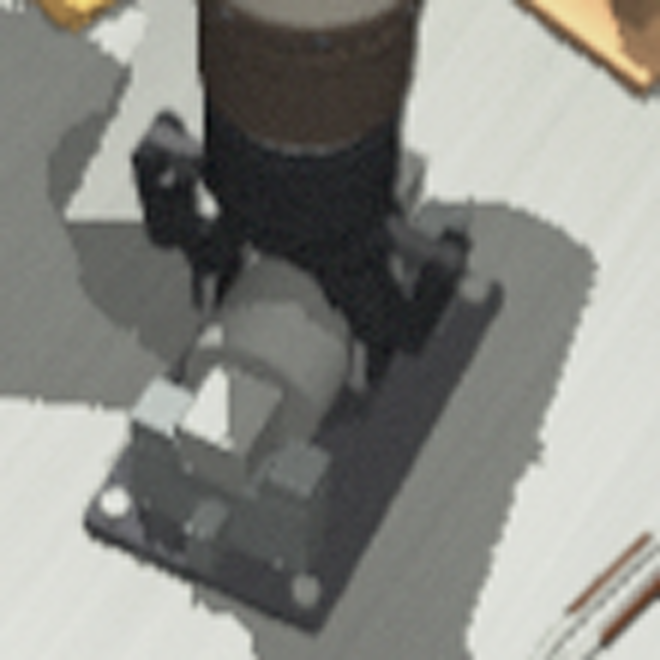

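Emit:
play_rows([
  [[0.002, 0, -0.01], 0, 1],
  [[0.002, 0, -0.018], 0, 1],
  [[0.002, 0, -0.025], 0, 1],
  [[0.002, 0, -0.025], 0, 1],
])

```text
clock: 10.58
position: [586.5, -28.4, 231.3]
ee_rot: [0.743, -0.67, 0.003, -0.0]
contact_force: [-10.7, -2.3, 27.0]
gripper_width: 58.0
```

```bash
python3 - <<'E'
from ov import *
w=arm.get_image('wrist'); b=arm.get_image('scene');s=arm.read_state(); p=s['position'];print(s['clock'],p,s['ee_rot'],s['contact_force'],s['wrist_torque'],s['gripper_width'])
ov(w,[],'w8',(160,40,480,280),2.5); save(b,'b8',(290,180,400,290),6)
E
```

```text
10.675 [586.52470561 -28.3656112  231.27671185] [ 7.42562326e-01 -6.69768961e-01  3.24044443e-03 -4.79951619e-04] [-10.67272215  -1.64128917  26.4735312 ] [-0.03116136  2.70853158 -0.2810576 ] 58.42559337895558
```

View pics/w8.png

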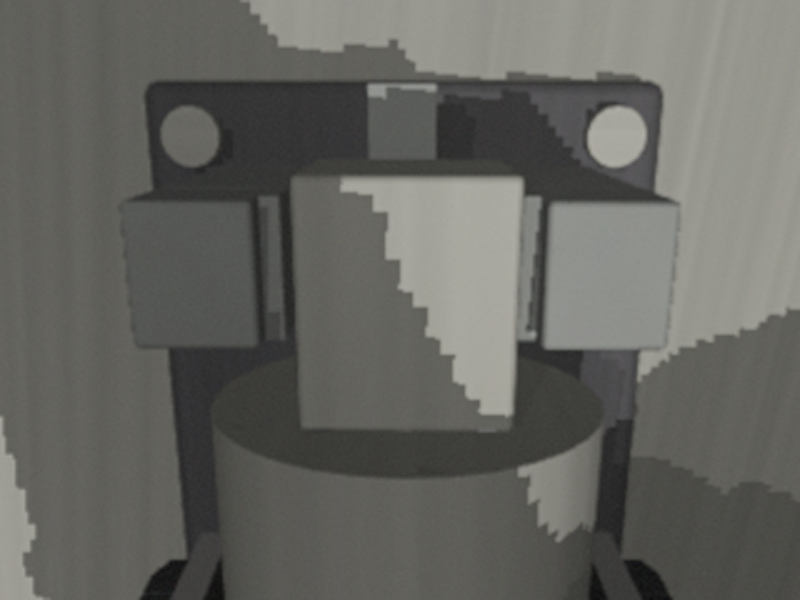

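View pics/b8.png

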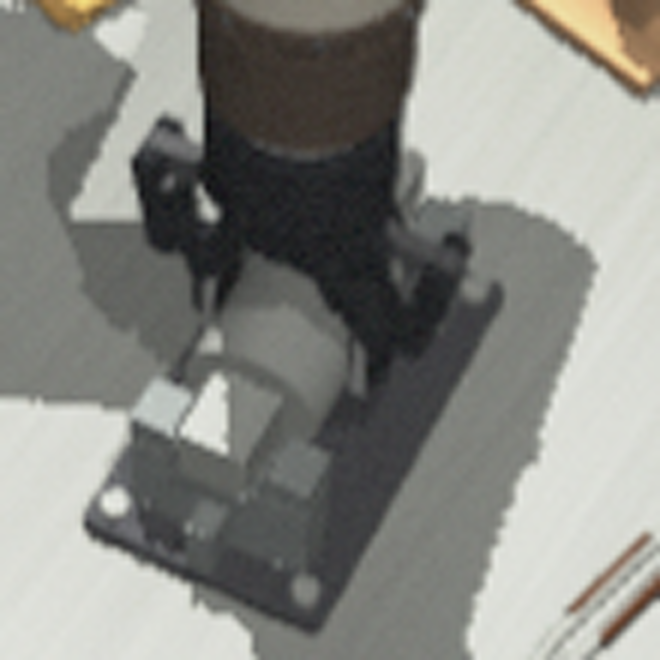

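Emit:
play_rows([
  [[0, 0, 0], 0, 0.2],
  [[0, 0, 0], 0, -0.2],
  [[0, 0, 0], 0, -1],
  [[0, 0, 0], 0, -1],
  [[0, 0, 0], 0, -1],
])

```text
clock: 11.3
position: [586.4, -28.1, 230.7]
ee_rot: [0.743, -0.67, 0.003, -0.0]
contact_force: [-0.4, 0.3, 0.7]
gripper_width: 84.9
```

```bash
python3 - <<'E'
from ov import *
w=arm.get_image('wrist'); b=arm.get_image('scene');s=arm.read_state(); p=s['position'];print(s['clock'],p,s['ee_rot'],s['contact_force'],s['wrist_torque'],s['gripper_width'])
ov(w,[],'w9',(160,40,480,280),2.5); save(b,'b9',(290,180,400,290),6)
E
```

```text
11.4 [586.49338536 -28.21801504 230.96844429] [ 7.42653947e-01 -6.69668479e-01  3.03304200e-03 -2.12555671e-04] [-0.18526956 -0.06079558  0.26720149] [ 0.01051334  0.02358828 -0.02852285] 85.39046024170648
```

View pics/w9.png

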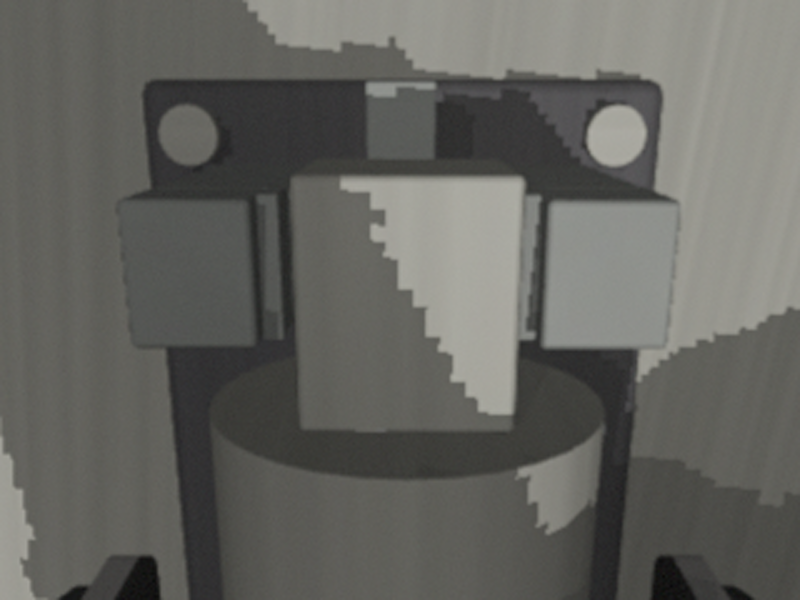

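Emit:
play_rows([
  [[0, 0, 0.12], 0, -1],
  [[0, 0, 0.3], 0, -1],
  [[0, 0, 0.42], 0.1, -1],
  [[-0.05, -0.1, 0.42], 0.45, -1],
  [[-0.13, -0.3, 0.42], 0.8, -1],
  [[-0.25, -0.5, 0.42], 1, -1],
  [[-0.35, -0.75, 0.42], 1, -1],
  [[-0.383, -0.797, 0.42], 1, -1],
  [[-0.383, -0.797, 0.42], 1, -1],
  [[-0.383, -0.797, 0.42], 1, -1],
])

```text
clock: 12.65
position: [471.6, -267.3, 357.0]
ee_rot: [0.891, -0.455, 0.003, -0.001]
contact_force: [0.5, -0.5, -0.4]
gripper_width: 85.2
```

```bash
python3 - <<'E'
from ov import *
a=arm.get_image('top'); b=arm.get_image('scene');s=arm.read_state(); p=s['position'];print(s['clock'],p,s['ee_rot'],s['contact_force'],s['joints'])
save(b,'b10',(290,180,400,290),6);save(a,'a10',(290,120,400,220),7)
E
```

```text
12.75 [ 472.10101428 -266.52518621  356.96858261] [ 0.89097969 -0.4540325   0.00292648 -0.00105623] [-0.36503639  0.38491639  0.24018788] [-2.14878012e-01  2.84194544e-01 -2.68631341e-01 -6.59408704e-04
 -1.01177317e+00  8.43445330e-01]
```

View pics/a10.png

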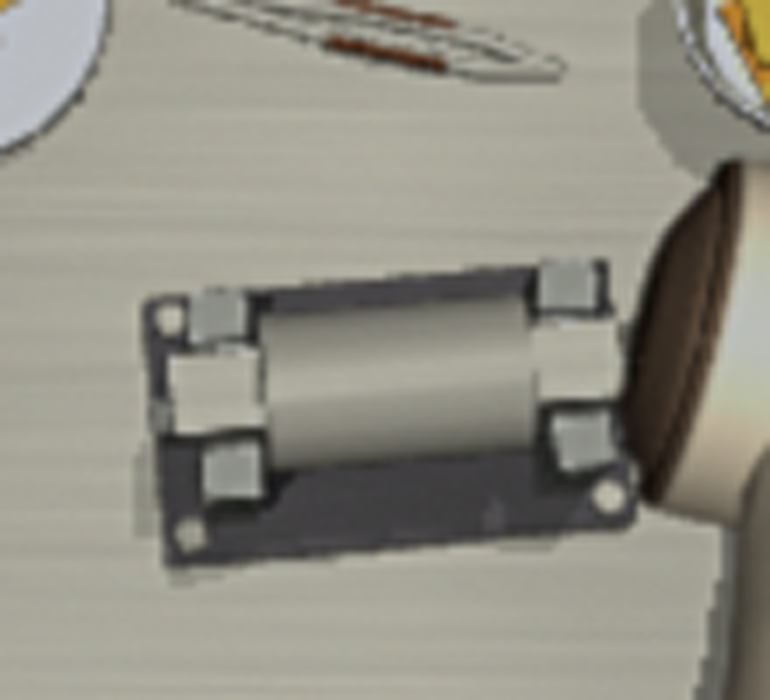

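View pics/b10.png

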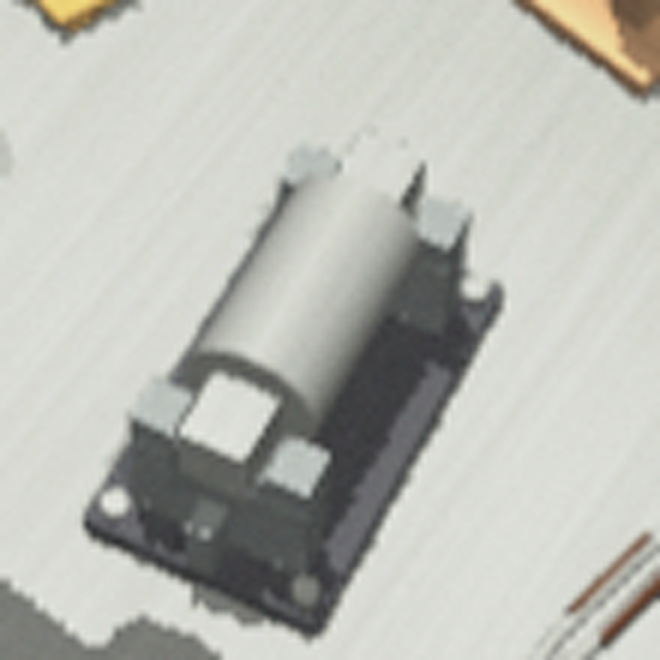

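```bash
cat > m.py <<'E'
from fit import *
E
python3 - <<'E'
import fit
from fit import *
a=arm.get_image('top'); b=arm.get_image('scene')
# mandrel frame along stand y ; object frame: x=axis, yaw ~95.8
A=[(85,15,15),(50,15,15),(85,-15,15),(50,-15,15),(-50,-15,15),(-85,-15,15),(-50,15,15)]
# own y at yaw95.8 -> -x world (down in image)
ua=up([(172,437),(262,430),(165,355),(258,347),(533,323),(612,316),(541,400)],(290,120),7)
B=[(-85,-15,15),(-85,15,15),(-50,-15,15),(-50,15,15)]
# scene: near end (-y): corners left (178,428) =-x outer ; (245,462)=+x outer ; (222,370) -x inner; (280,405)+x inner
ub=up([(245,462),(178,428),(280,405),(222,370)],(290,180),6)
fit.fit('m',[(a,A,ua),(b,B,ub)],[587,-21,75,np.radians(95.8),0],[0,1,3])
fit.fit('mT',[(a,A,ua)],[587,-21,75,np.radians(95.8),0],[0,1,3])
E
```

```text
Traceback (most recent call last):
AttributeError: 'function' object has no attribute 'fit'
```

```bash
python3 - <<'E'
from fit import *
a=arm.get_image('top'); b=arm.get_image('scene')
A=[(85,15,15),(50,15,15),(85,-15,15),(50,-15,15),(-50,-15,15),(-85,-15,15),(-50,15,15)]
ua=up([(172,437),(262,430),(165,355),(258,347),(533,323),(612,316),(541,400)],(290,120),7)
B=[(-85,-15,15),(-85,15,15),(-50,-15,15),(-50,15,15)]
ub=up([(245,462),(178,428),(280,405),(222,370)],(290,180),6)
fit('m',[(a,A,ua),(b,B,ub)],[587,-21,75,np.radians(95.8),0],[0,1,3])
fit('mT',[(a,A,ua)],[587,-21,75,np.radians(95.8),0],[0,1,3])
fit('mS',[(b,B,ub)],[587,-21,75,np.radians(95.8),0],[0,1,3])
E
```

```text
m [586.5 -18.6  75. ] [96.36  0.  ] rms px 1.09
[[0.6, -0.3], [1.1, -0.6], [0.5, 0.2], [0.5, 0.1], [-1.0, -0.1], [0.8, -0.4], [-0.9, 0.0], [0.1, -0.4], [-0.1, 0.3], [0.8, -2.2], [-0.8, -1.2]]
mT [586.1 -17.7  75. ] [96.17  0.  ] rms px 0.82
[[0.2, -0.2], [0.7, -0.5], [0.2, 0.3], [0.1, 0.2], [-1.4, 0.1], [0.5, -0.1], [-1.2, 0.3]]
mS [593.  -20.1  75. ] [92.16  0.  ] rms px 0.88
[[-0.5, 0.6], [-0.3, 0.6], [1.2, -0.8], [-0.0, -0.5]]
```

Emit:
play_rows([
  [[0.047, -0.011, 0], 0.35, -1],
  [[0.047, -0.011, 0], 0.7, -1],
  [[0.047, -0.011, 0], 1, -1],
  [[0.047, -0.011, 0], 1, -1],
  [[0.047, -0.011, 0], 1, -1],
])

```text
clock: 13.58
position: [486.4, -269.6, 356.9]
ee_rot: [0.978, -0.209, 0.003, -0.002]
contact_force: [-0.2, -0.3, 1.0]
gripper_width: 85.5
```

Emit:
play_rows([
  [[0, 0, -0.05], 0.3, -1],
  [[0, 0, -0.1], 0.45, -1],
  [[0, 0, -0.15], 0.45, -1],
  [[0, 0, -0.2], 0.45, -1],
  [[0, 0, -0.2], 0.45, -1],
])

```text
clock: 14.2
position: [486.0, -269.4, 295.4]
ee_rot: [0.996, -0.093, 0.001, -0.002]
contact_force: [-0.0, -0.3, 0.5]
gripper_width: 85.4
```

```bash
python3 - <<'E'
from ov import *
w=arm.get_image('wrist');s=arm.read_state(); p=s['position'];print(s['clock'],p,s['ee_rot'],s['contact_force'],s['joints'])
q=s['ee_rot'];print(np.degrees(2*np.arctan2(q[1],q[0])))
L=[(96,19,28),(96,-19,28),(58,-19,28),(58,19,28),(-95,18,4),(-95,-18,4),(48,4,22),(48,-4,22),(15,4,22),(15,-4,22)]
ov(w,[(np.array([471.5,-267.2,40]),-10.6,0,L,(0,0,255))],'w11',(0,0,640,400),1.2)
E
```

```text
14.25 [ 486.33961521 -269.57216987  296.42188271] [ 0.99570085 -0.09259142  0.00165943 -0.0019735 ] [ 0.86881818  0.27801026 -0.14879787] [-0.21565011  0.37177211 -0.30905501 -0.00557752 -0.88716696  1.60451413]
-10.625449446858148
```

View pics/w11.png

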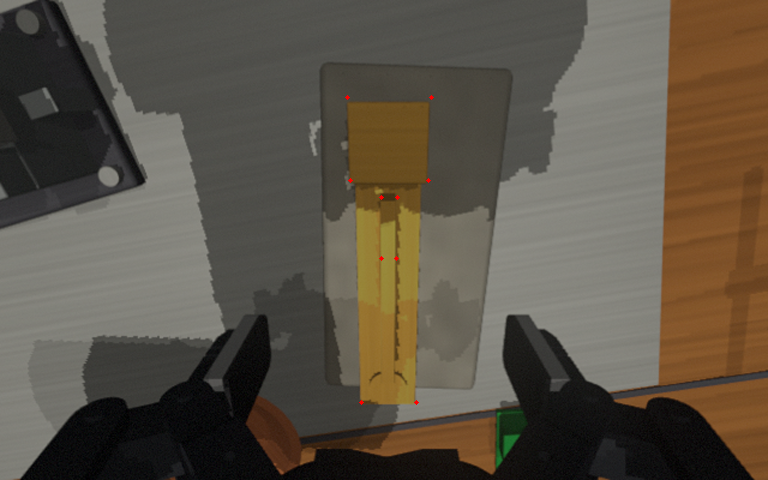

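Emit:
play_rows([
  [[0, 0, -0.12], 0, -1],
  [[0, 0, -0.2], 0, -0.5],
  [[0, 0, -0.24], 0, 0],
  [[0, 0, -0.251], 0, 0.3],
  [[0, 0, -0.251], 0, 0.6],
  [[0, 0, -0.251], 0, 0.8],
  [[0, 0, -0.251], 0, 1],
  [[0, 0, -0.251], 0, 1],
  [[0, 0, -0.251], 0, 1],
  [[0, 0, -0.251], 0, 1],
])

```text
clock: 15.5
position: [486.8, -269.7, 222.3]
ee_rot: [0.996, -0.092, 0.003, -0.002]
contact_force: [-1.1, 0.2, 5.8]
gripper_width: 6.4
```

```bash
python3 - <<'E'
from ov import *
w=arm.get_image('wrist');s=arm.read_state(); p=s['position'];print(s['clock'],p,s['ee_rot'],s['contact_force'],s['wrist_torque'],s['gripper_width'])
save(w,'w12')
E
```

```text
15.55 [ 486.74048698 -269.68793716  222.27355606] [ 0.99571982 -0.09237258  0.00257209 -0.00165454] [-1.54645675  0.86070804  5.31975978] [ 0.15879004  0.25015961 -0.04029074] 6.214857371864524
```

View pics/w12.png

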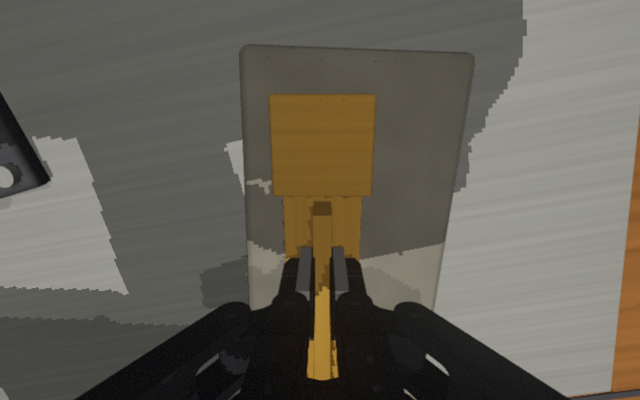

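Emit:
play_rows([
  [[0, 0, 0.03], 0, 1],
  [[0, 0, 0.08], 0, 1],
  [[0, 0, 0.16], 0, 1],
  [[0, 0, 0.25], 0, 1],
  [[0, 0, 0.35], 0, 1],
  [[0, 0, 0.4], 0, 1],
  [[0, 0, 0.4], 0, 1],
  [[0, 0, 0.4], 0, 1],
  [[0, 0, 0.4], 0, 1],
])

```text
clock: 16.68
position: [486.5, -269.6, 340.9]
ee_rot: [0.996, -0.092, 0.001, -0.002]
contact_force: [0.2, -0.4, -4.1]
gripper_width: 6.2
```

```bash
python3 - <<'E'
from ov import *
F=[];T=[]
for i in range(12):
    w=arm.get_image('wrist'); s=arm.read_state(); F.append(s['contact_force']);T.append(s['wrist_torque'])
F=np.array(F);T=np.array(T); print(F.mean(0),F.std(0),T.mean(0),T.std(0)); print(s['clock'],s['position'],s['ee_rot'],s['gripper_width'])
p=s['position']
u=np.array([np.cos(np.radians(-10.6)),np.sin(np.radians(-10.6)),0])
L=[(96,19,28),(96,-19,28),(58,-19,28),(58,19,28),(-95,18,4),(-95,-18,4),(48,4,22),(48,-4,22)]
ov(w,[(p-15.2*u+[0,0,-182],-10.6,0,L,(0,0,255))],'w13',(0,0,640,400),1.2)
b=arm.get_image('scene'); save(b,'b13',(180,200,340,340),5)
E
```

```text
[-0.17338632 -0.02442937 -3.91617195] [0.55576857 0.36431831 0.574535  ] [-0.01668786 -0.01739201 -0.00755169] [0.02631803 0.03443241 0.03033643]
17.275 [ 486.74939939 -269.68354146  342.3239867 ] [ 0.99572    -0.09236883  0.00264209 -0.00164047] 6.240981356150715
```

View pics/w13.png

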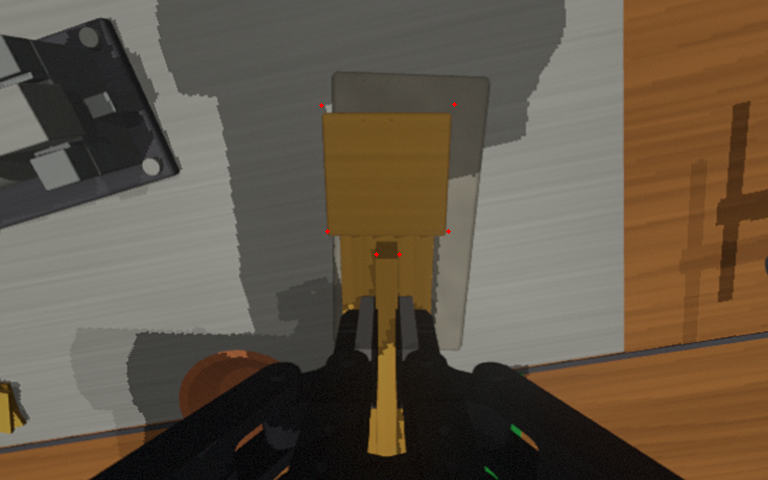

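View pics/b13.png

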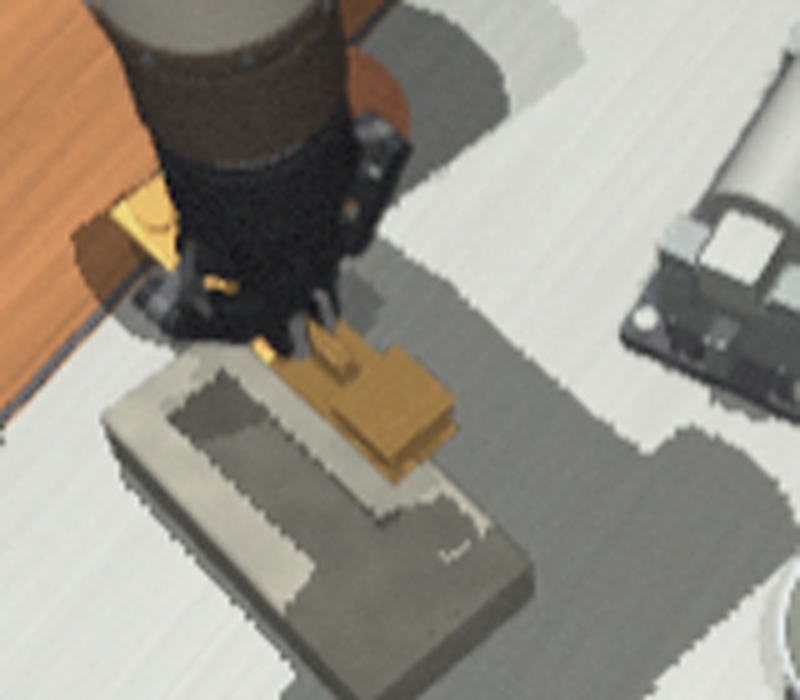

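```bash
python3 - <<'E'
from ov import *
F=[];T=[]
for i in range(50):
    w=arm.get_image('wrist'); s=arm.read_state(); F.append(s['contact_force']);T.append(s['wrist_torque'])
F=np.array(F);T=np.array(T); print(F.mean(0),F.std(0),T.mean(0),T.std(0)); print(s['clock'])
v=np.array([.184,.983,0]); print('dx mm',1000*(T.mean(0)@v)/-F.mean(0)[2])
E
```

```text
[ 0.08774522 -0.01057332 -4.16801135] [0.5092895  0.47934944 0.48056989] [-0.02243061 -0.00098637  0.00096437] [0.03261192 0.02316341 0.03197232]
19.825
dx mm -1.2228442938518804
```

Emit:
play_rows([
  [[0.04, 0.1, 0], 0.1, 1],
  [[0.09, 0.23, 0], 0.2, 1],
  [[0.15, 0.37, 0], 0.3, 1],
  [[0.2, 0.51, 0], 0.4, 1],
  [[0.26, 0.64, 0], 0.5, 1],
  [[0.3, 0.75, 0], 0.547, 1],
  [[0.33, 0.81, 0], 0.547, 1],
  [[0.34, 0.832, 0], 0.547, 1],
  [[0.34, 0.832, 0], 0.547, 1],
  [[0.34, 0.832, 0], 0.547, 1],
])

```text
clock: 21.08
position: [588.4, -21.1, 342.2]
ee_rot: [0.999, 0.05, 0.002, -0.002]
contact_force: [-0.5, -0.6, -4.7]
gripper_width: 6.1
```

```bash
python3 - <<'E'
from ov import *
w=arm.get_image('wrist');b=arm.get_image('scene');s=arm.read_state(); p=s['position'];q=s['ee_rot'];print(s['clock'],p,q,np.degrees(2*np.arctan2(q[1],q[0])))
L=[(96,19,28),(96,-19,28),(58,-19,28),(58,19,28),(-95,18,4),(-95,-18,4)]
sets=[(np.array([587,-21,0.]),5.8,0,S,(0,0,255)),(np.array([586.3,-18.5,75]),96,0,M,(255,0,0))]
ov(w,sets,'w14',(0,0,640,400),1.2); ov(b,sets,'b14',(270,140,410,290),5)
E
```

```text
21.175 [588.41134456 -21.04207286 342.34970134] [ 0.99874549  0.04998537  0.00223599 -0.00197696] 5.730314600958693
```

View pics/w14.png

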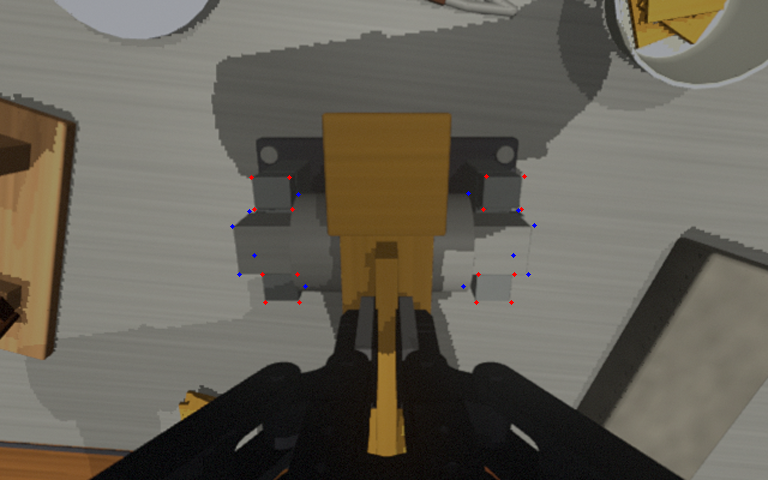

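View pics/b14.png

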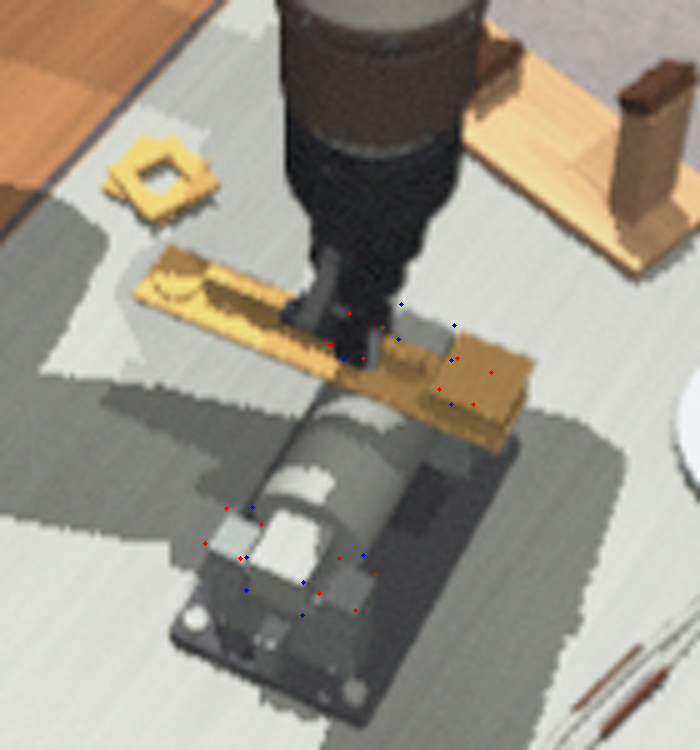

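Emit:
play_rows([
  [[0.001, 0.003, -0.06], 0, 1],
  [[0.001, 0.003, -0.12], 0, 1],
  [[0.001, 0.003, -0.16], 0, 1],
  [[0.001, 0.003, -0.175], 0, 1],
  [[0.001, 0.003, -0.175], 0, 1],
  [[0.001, 0.003, -0.175], 0, 1],
])

```text
clock: 21.92
position: [589.0, -20.1, 290.6]
ee_rot: [0.999, 0.05, 0.003, -0.002]
contact_force: [-0.2, -0.6, -3.6]
gripper_width: 6.0
```

```bash
python3 - <<'E'
from ov import *
b=arm.get_image('scene');s=arm.read_state(); print(s['clock'],s['position'],s['contact_force'],s['wrist_torque'])
save(b,'b15',(270,170,410,290),5.5)
E
```

```text
21.975 [588.97180752 -20.08242978 290.59769987] [ 0.06128727 -0.61659768 -3.27520533] [-0.01233634 -0.05131387  0.00924053]
```

View pics/b15.png

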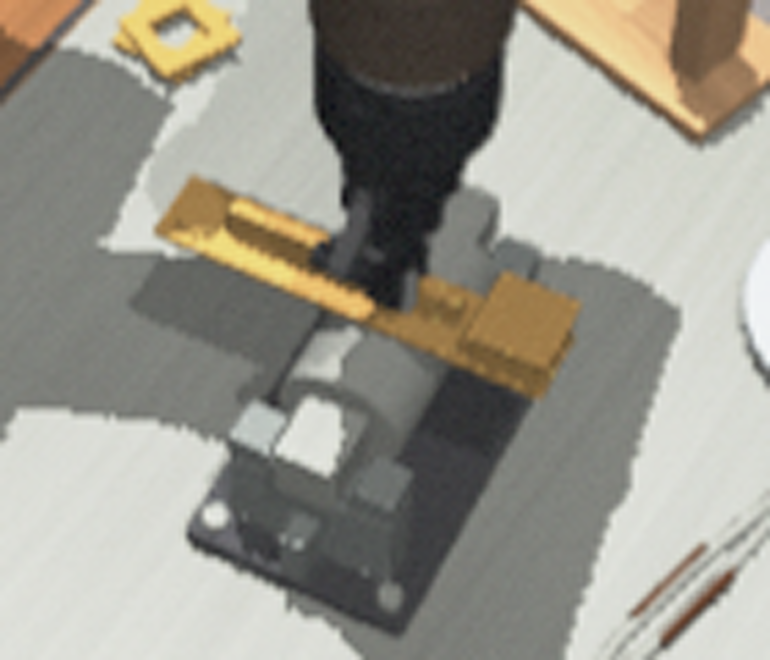

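Emit:
play_rows([
  [[0, 0, -0.005], 0, 1],
  [[0, 0, -0.01], 0, 1],
  [[0, 0, -0.013], 0, 1],
  [[0, 0, -0.013], 0, 1],
])

```text
clock: 22.48
position: [589.0, -20.0, 287.3]
ee_rot: [0.999, 0.05, 0.003, -0.002]
contact_force: [-1.0, 1.4, 0.5]
gripper_width: 6.0
```

Emit:
play_rows([
  [[0, 0, 0], 0, 0.75],
  [[0, 0, 0], 0, 0.7],
  [[0, 0, 0], 0, 0.65],
])

```text
clock: 22.85
position: [589.2, -20.1, 287.6]
ee_rot: [0.999, 0.05, 0.004, -0.002]
contact_force: [-0.6, -0.1, -0.7]
gripper_width: 14.8
```

```bash
python3 - <<'E'
from ov import *
b=arm.get_image('scene');s=arm.read_state(); print(s['clock'],s['position'],s['contact_force'],s['wrist_torque'],s['gripper_width'])
save(b,'b16',(270,170,410,290),5.5)
E
```

```text
22.9 [589.12384521 -20.04300655 287.48611048] [-0.05497175  0.05025465 -0.17156883] [ 0.0077053  -0.01066401  0.01259181] 14.72322963314369
```

View pics/b16.png

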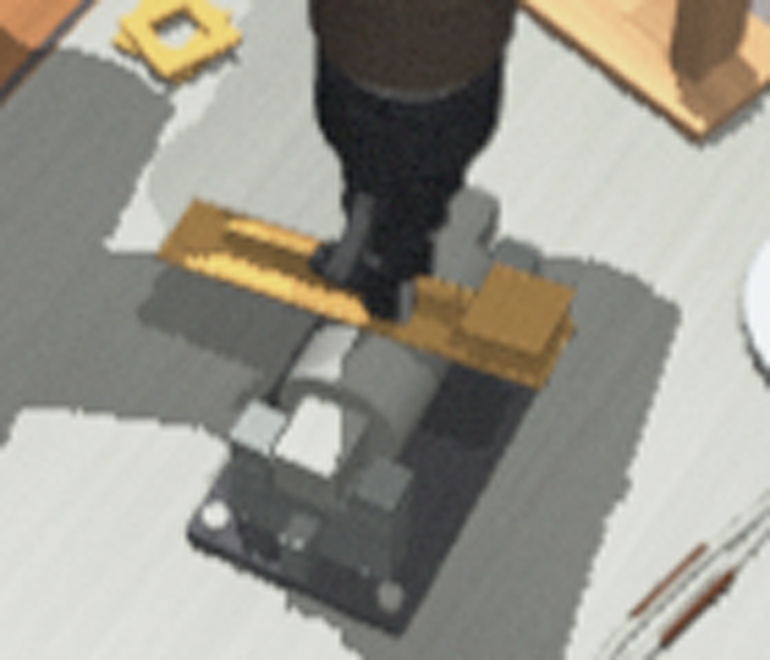

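```bash
python3 - <<'E'
from ov import *
fr=[]
for i in range(10):
    b=arm.get_image('scene'); p=b['pixels'][190:290-40,290:385,::-1]; fr.append(cv2.resize(p,None,fx=2.7,fy=2.7))
s=arm.read_state();print(s['clock'])
cv2.imwrite('pics/seq.png',np.vstack([np.hstack([fr[0],fr[2],fr[4]]),np.hstack([fr[6],fr[8],fr[9]])]))
save(b,'b17',(270,170,410,290),5.5)
E
```

```text
23.4
```

View pics/seq.png

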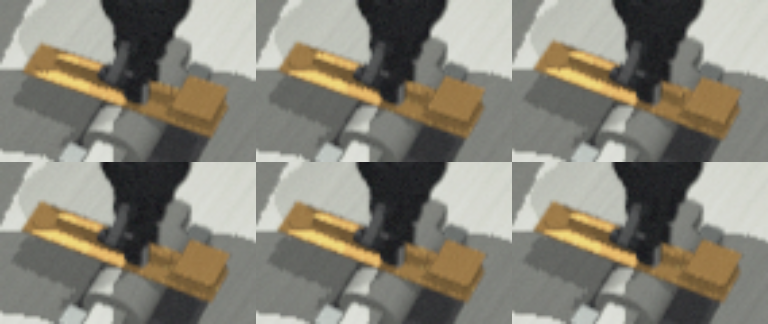

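View pics/b17.png

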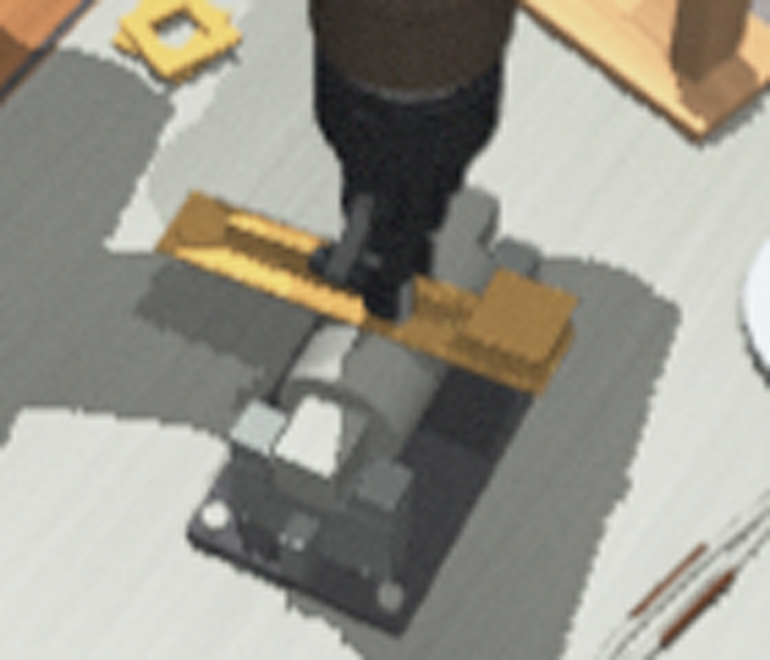

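Emit:
play_rows([
  [[0, 0, 0], 0, 0.6],
  [[0, 0, 0], 0, 0.6],
  [[0, 0, 0], 0, 0.6],
  [[0, 0, 0], 0, 0.6],
  [[0, 0, 0], 0, 0.6],
  [[0, 0, 0], 0, 0.6],
  [[0, 0, 0], 0, 0.6],
  [[0, 0, 0], 0, 0.6],
])

```text
clock: 24.4
position: [589.0, -20.0, 287.3]
ee_rot: [0.999, 0.05, 0.003, -0.002]
contact_force: [-0.1, 0.5, 0.1]
gripper_width: 17.0
```

```bash
python3 - <<'E'
from ov import *
import pickle
b=arm.get_image('scene');w=arm.get_image('wrist'); pickle.dump((b,w),open('im18.pkl','wb'))
save(b,'b18',(290,190,390,250),8); save(w,'w18',(200,40,440,320),2)
E
```

```text
(no output)
```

View pics/b18.png

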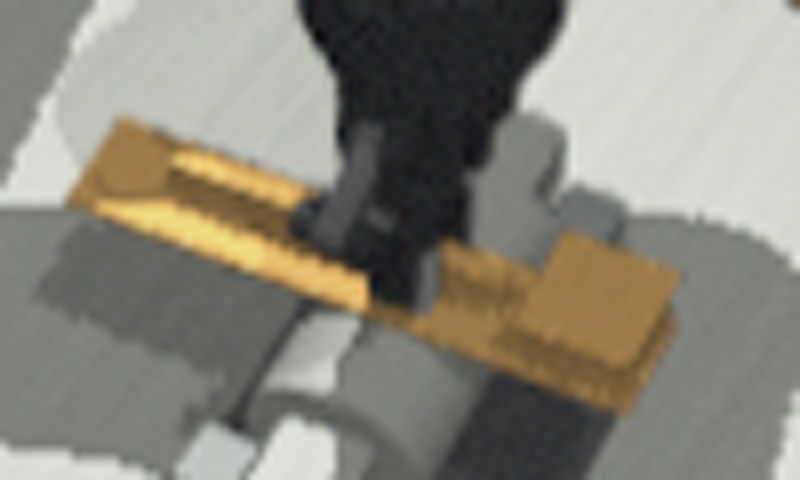

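View pics/w18.png

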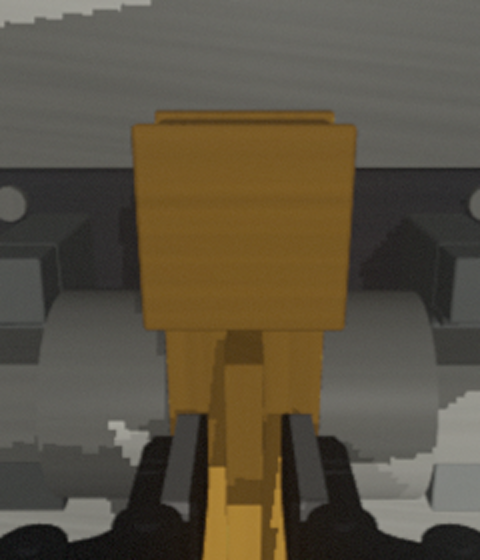

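```bash
cat > tilt.py <<'E'
from fit import *
def tilt(b,w,sp,wp,so=(290,190),ss=8,wo=(200,40),ws=2,p0=[573,-22,105,np.radians(5.8),.05]):
    L=[(-95,18,4),(-95,-18,4),(58,19,28),(96,19,28),(96,-19,28),(58,-19,28),(96,-19,0)]
    W=[(96,19,28),(96,-19,28),(58,-19,28),(58,19,28)]
    us=up(sp,so,ss); uw=up(wp,wo,ws)
    for n,o in [('both',[(b,L,us),(w,W,uw)]),('S',[(b,L,us)])]:
        fit(n,o,p0,[0,1,2,3,4])
    fit('W',[(w,W,uw)],p0,[0,1,2,4])
E
python3 - <<'E'
from tilt import *
b,w=pickle.load(open('im18.pkl','rb'))
tilt(b,w,[(125,118),(68,205),(567,232),(680,270),(630,365),(525,312),(625,412)],[(133,125),(356,125),(344,329),(146,329)])
E
```

```text
both [572.3 -21.2  99.6] [5.73 5.51] rms px 1.03
[[-0.7, 0.2], [-0.6, -0.4], [-0.8, -0.7], [-0.2, -0.3], [-0.6, -0.2], [-2.4, 1.0], [0.2, 1.0], [-0.6, 0.1], [0.7, 0.1], [-0.0, -0.3], [-0.4, -0.4]]
S [557.    7.3  54.9] [8.95 0.79] rms px 0.73
[[-0.4, 0.2], [0.7, -0.5], [-0.3, -0.4], [-0.2, -0.1], [0.5, -0.3], [-0.8, 1.1], [0.5, 0.2]]
W [571.1 -21.5 101.4] [5.8  3.56] rms px 0.12
[[0.1, 0.1], [0.0, -0.0], [0.0, -0.0], [-0.2, -0.0]]
```

```bash
cat >> tilt.py <<'E'
def tilt2(b,w,sp,wp,so=(290,190),ss=8,wo=(200,40),ws=2,z=103.7,yaw=5.75):
    L=[(-95,18,4),(-95,-18,4),(58,19,28),(96,19,28),(96,-19,28),(58,-19,28),(96,-19,0)]
    W=[(96,19,28),(96,-19,28),(58,-19,28),(58,19,28)]
    us=up(sp,so,ss); uw=up(wp,wo,ws); p0=[572,-21,z,np.radians(yaw),.06]
    fit('both',[(b,L,us),(w,W,uw)],p0,[0,1,4]); fit('S',[(b,L,us)],p0,[0,1,4])
    if len(wp): fit('W',[(w,W,uw)],p0,[0,1,4])
E
python3 - <<'E'
from tilt import *
b,w=pickle.load(open('im18.pkl','rb'))
tilt2(b,w,[(125,118),(68,205),(567,232),(680,270),(630,365),(525,312),(625,412)],[(133,125),(356,125),(344,329),(146,329)])
E
```

```text
both [570.9 -21.4 103.7] [5.75 2.75] rms px 1.57
[[-1.4, -2.1], [-1.3, -2.7], [-0.7, -1.0], [-0.1, -0.1], [-0.5, -0.0], [-2.3, 0.7], [-0.3, 0.9], [-0.4, -0.8], [0.5, -0.8], [0.5, 0.6], [-0.9, 0.5]]
S [574.9 -22.8 103.7] [5.75 5.72] rms px 1.01
[[-0.3, 0.2], [-0.1, -0.4], [-0.1, -0.8], [0.6, -0.4], [0.1, -0.3], [-1.7, 0.9], [0.9, 0.9]]
W [570.  -21.5 103.7] [5.75 1.61] rms px 0.49
[[0.6, -0.3], [-0.3, -0.3], [0.1, 0.4], [-0.4, 0.3]]
```

Emit:
play_rows([
  [[0, 0, 0], 0, 0.8],
  [[0, 0, 0], 0, 1],
  [[0, 0, 0], 0, 1],
  [[0, 0, 0], 0, 1],
  [[0, 0, 0], 0, 1],
])

```text
clock: 25.12
position: [589.0, -20.0, 287.5]
ee_rot: [0.999, 0.05, 0.003, -0.002]
contact_force: [-1.0, 0.3, 1.7]
gripper_width: 5.9
```

Emit:
play_rows([
  [[0, 0, 0.01], 0, 1],
  [[0, 0, 0.02], 0, 1],
  [[0.003, 0, 0.02], 0, 1],
  [[0.005, 0, 0.02], 0, 1],
  [[0.005, 0, 0.02], 0, 1],
])

```text
clock: 25.75
position: [590.5, -20.0, 293.2]
ee_rot: [0.999, 0.05, 0.003, -0.002]
contact_force: [-0.7, 0.3, -4.0]
gripper_width: 6.3
```

```bash
python3 - <<'E'
from ov import *
import pickle
b=arm.get_image('scene');w=arm.get_image('wrist'); s=arm.read_state(); print(s['clock'],s['position'],s['contact_force'])
save(b,'b19',(290,190,390,250),8); save(w,'w19',(200,40,440,320),2)
E
```

```text
25.85 [590.46047191 -20.02822971 293.30977966] [-0.13062005  1.11995174 -4.35237666]
```

View pics/b19.png

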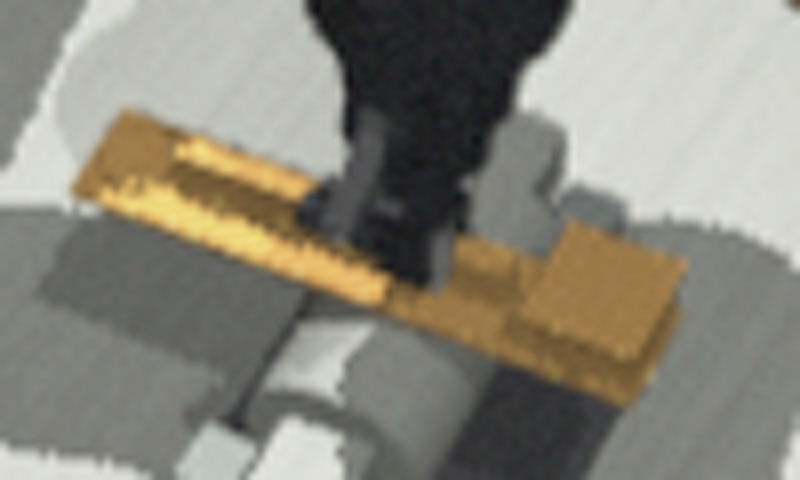

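Lower again, release and settle.

Emit:
play_rows([
  [[0, 0, -0.01], 0, 1],
  [[0, 0, -0.02], 0, 1],
  [[0, 0, -0.022], 0, 1],
  [[0, 0, -0.022], 0, 1],
])

```text
clock: 26.35
position: [590.4, -20.0, 287.5]
ee_rot: [0.999, 0.05, 0.003, -0.002]
contact_force: [-2.7, 0.9, 3.4]
gripper_width: 6.4
```

Emit:
play_rows([
  [[0, 0, 0], 0, 0.75],
  [[0, 0, 0], 0, 0.7],
  [[0, 0, 0], 0, 0.6],
  [[0, 0, 0], 0, 0.6],
])

```text
clock: 26.85
position: [590.5, -20.0, 287.5]
ee_rot: [0.999, 0.05, 0.003, -0.002]
contact_force: [-0.1, 0.8, 0.3]
gripper_width: 17.3
```

```bash
python3 - <<'E'
from ov import *
b=arm.get_image('scene'); save(b,'b20',(290,190,390,250),8)
E
```

Emit:
play_rows([
  [[0, 0, 0], 0, 0.6],
  [[0, 0, 0], 0, 0.6],
  [[0, 0, 0], 0, 0.6],
  [[0, 0, 0], 0, 0.6],
  [[0, 0, 0], 0, 0.6],
  [[0, 0, 0], 0, 0.6],
  [[0, 0, 0], 0, 0.6],
  [[0, 0, 0], 0, 0.6],
  [[0, 0, 0], 0, 0.6],
  [[0, 0, 0], 0, 0.6],
])

```text
clock: 28.15
position: [590.5, -20.0, 287.5]
ee_rot: [0.999, 0.05, 0.003, -0.002]
contact_force: [-1.1, 0.5, -0.0]
gripper_width: 17.0
```

```bash
python3 - <<'E'
from ov import *
import pickle
b=arm.get_image('scene');w=arm.get_image('wrist'); pickle.dump((b,w),open('im21.pkl','wb'))
s=arm.read_state(); print(s['clock'],s['position'],s['contact_force'])
save(b,'b21',(290,190,390,250),8); save(w,'w21',(200,40,440,320),2)
E
```

```text
28.25 [590.49979085 -19.98109233 287.47830287] [-0.58403579 -0.20564419  0.79016365]
```

View pics/b20.png

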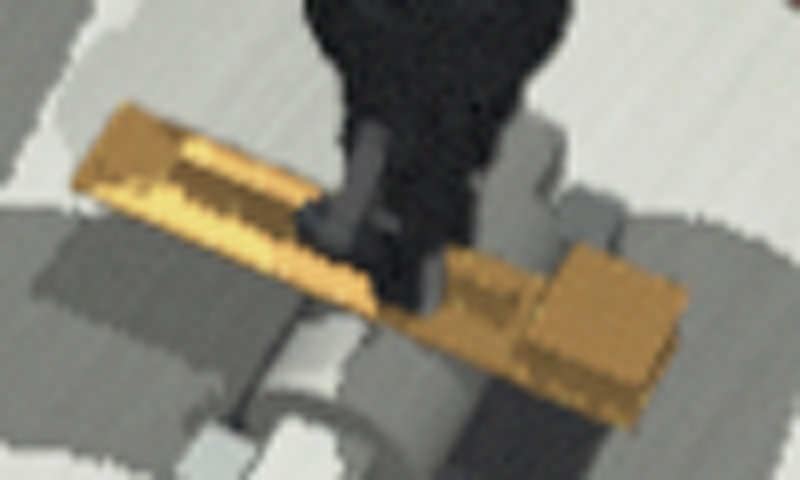

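View pics/b21.png

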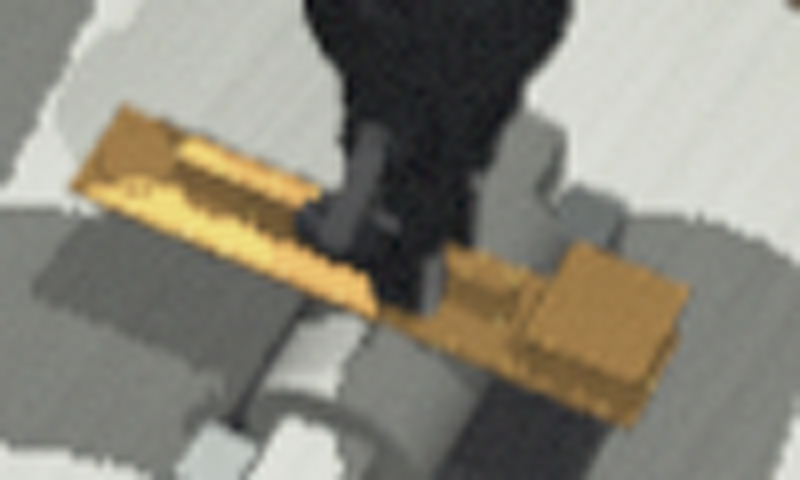

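View pics/w21.png

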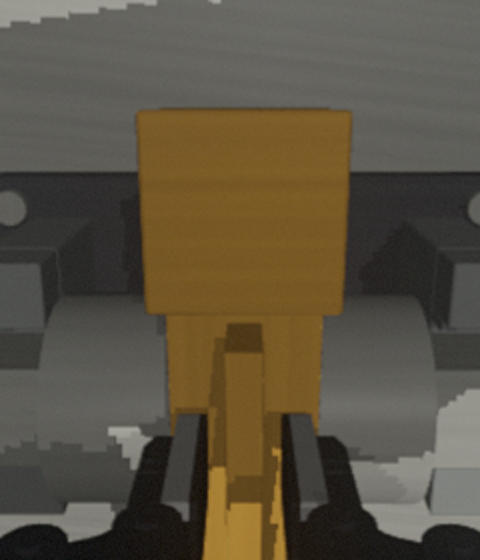

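```bash
python3 - <<'E'
from tilt import *
b,w=pickle.load(open('im21.pkl','rb'))
tilt2(b,w,[(126,104),(72,188),(573,242),(690,290),(635,383),(528,325),(632,428)],[(137,112),(351,112),(341,314),(147,314)],z=105)
b,w=pickle.load(open('im18.pkl','rb'))
tilt2(b,w,[(125,118),(68,205),(567,232),(680,270),(630,365),(525,312),(625,412)],[(133,125),(356,125),(344,329),(146,329)],z=104)
E
```

```text
both [572.  -21.3 105. ] [ 5.75 -1.87] rms px 1.43
[[-1.1, -2.3], [-1.4, -2.5], [-0.2, -0.9], [-0.3, -0.5], [-0.0, -0.2], [-1.4, 0.5], [-0.9, 0.6], [-0.1, -0.8], [0.1, -0.8], [0.6, 0.6], [-0.7, 0.5]]
S [575.9 -23.2 105. ] [5.75 1.11] rms px 0.77
[[-0.3, 0.0], [-0.6, -0.1], [0.3, -0.6], [0.4, -0.6], [0.6, -0.3], [-0.9, 0.8], [0.3, 0.8]]
W [571.4 -21.4 105. ] [ 5.75 -2.73] rms px 0.54
[[0.6, -0.3], [-0.5, -0.3], [0.3, 0.4], [-0.3, 0.3]]
both [570.8 -21.4 104. ] [5.75 2.53] rms px 1.64
[[-1.4, -2.3], [-1.3, -2.9], [-0.7, -1.0], [-0.1, -0.1], [-0.5, -0.0], [-2.3, 0.7], [-0.3, 0.9], [-0.4, -0.9], [0.5, -0.9], [0.5, 0.7], [-0.9, 0.6]]
S [575.1 -23.  104. ] [5.75 5.73] rms px 1.01
[[-0.3, 0.2], [-0.2, -0.4], [-0.1, -0.8], [0.6, -0.4], [0.1, -0.3], [-1.7, 0.9], [1.0, 0.9]]
W [569.9 -21.5 104. ] [5.75 1.35] rms px 0.54
[[0.6, -0.3], [-0.3, -0.3], [0.1, 0.4], [-0.4, 0.3]]
```

Emit:
play_rows([
  [[0, 0, 0], 0, 0.4],
  [[0, 0, 0], 0, 0.2],
  [[0, 0, 0.02], 0, 0],
  [[0, 0, 0.06], 0, 0],
  [[0, 0, 0.12], 0, 0],
  [[0, 0, 0.22], 0, 0],
  [[-0.1, 0, 0.35], 0, 0],
  [[-0.3, 0.1, 0.38], 0, 0],
  [[-0.45, 0.3, 0.38], 0, 0],
  [[-0.5, 0.5, 0.38], 0, 0],
  [[-0.5, 0.65, 0.38], 0, 0],
  [[-0.5, 0.65, 0.38], 0, 0],
])

```text
clock: 29.75
position: [439.9, 178.1, 402.8]
ee_rot: [0.999, 0.053, 0.005, -0.003]
contact_force: [0.9, 0.2, -0.5]
gripper_width: 42.3
```

```bash
python3 - <<'E'
from ov import *
import pickle
a=arm.get_image('top');b=arm.get_image('scene'); pickle.dump((b,a),open('im22.pkl','wb'))
s=arm.read_state(); print(s['clock'],s['position'],s['contact_force'],s['gripper_width'])
save(b,'b22',(290,190,390,260),8); save(a,'a22',(290,110,400,220),6.5); save(b,'b22f'); save(a,'a22f')
E
```

```text
29.85 [440.20955337 175.40275952 402.15185658] [-0.0136943  -0.78835459  0.20685798] 42.27085963394226
```

View pics/b22.png

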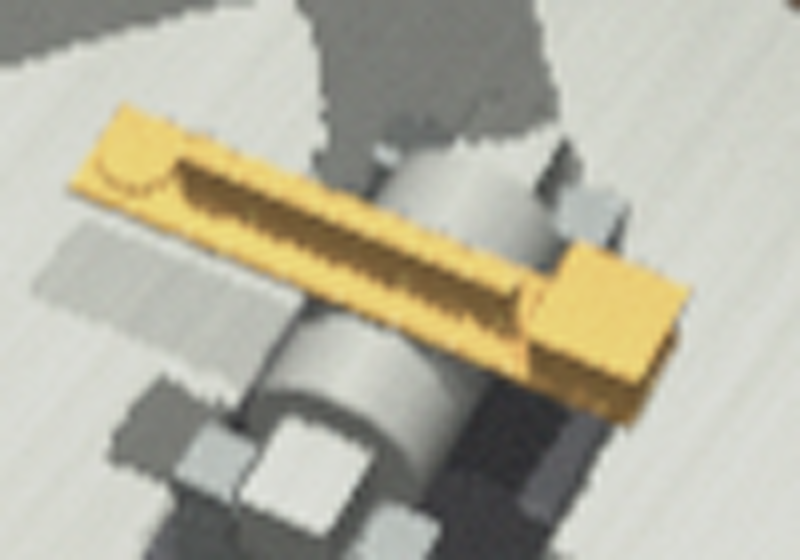

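View pics/a22.png

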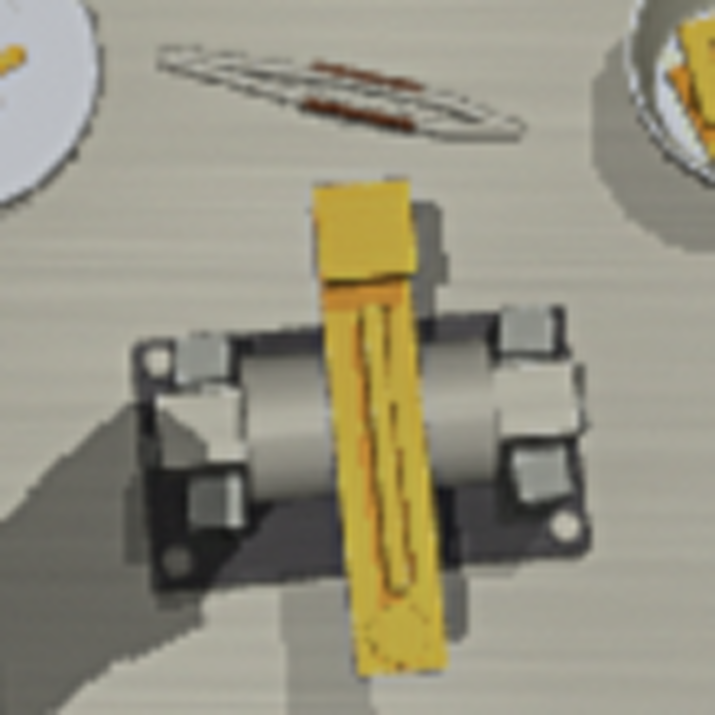

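View pics/b22f.png

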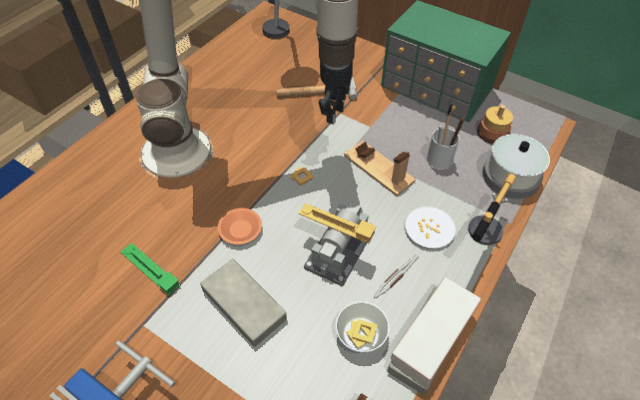

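```bash
python3 - <<'E'
from tilt import *
b,a=pickle.load(open('im22.pkl','rb'))
L=[(-95,18,4),(-95,-18,4),(58,19,28),(96,19,28),(96,-19,28),(58,-19,28),(96,-19,0)]
us=up([(126,104),(72,188),(573,242),(692,290),(635,385),(526,328),(632,428)],(290,190),8)
T=[(96,19,28),(96,-19,28),(58,-19,28),(58,19,28),(-95,18,4),(-95,-18,4)]
ut=up([(313,187),(408,180),(415,272),(322,280),(360,675),(447,667)],(290,110),6.5)
for z in (104,105,106): fit('z%d'%z,[(b,L,us),(a,T,ut)],[572,-21,z,.1,0],[0,1,3,4])
fit('freez',[(b,L,us),(a,T,ut)],[572,-21,105,.1,0],[0,1,2,3,4])
b2=arm.get_image('scene'); arm.get_image('scene');arm.get_image('scene'); b3=arm.get_image('scene')
d=lambda x,y:np.abs(x['pixels'][190:290,290:390].astype(int)-y['pixels'][190:290,290:390]).max(2)
print((d(b,b2)>40).sum(),(d(b2,b3)>40).sum(),arm.read_state()['clock'])
E
```

```text
z104 [574.7 -21.8 104. ] [5.77 0.45] rms px 0.66
[[-0.3, -0.6], [-0.6, -0.7], [0.3, -0.8], [0.1, -0.7], [0.6, -0.6], [-0.7, 0.2], [0.1, 0.6], [0.0, -0.4], [0.3, -0.6], [0.7, -0.2], [0.1, -0.1], [-0.2, -0.1], [0.5, -0.1]]
z105 [574.6 -21.9 105. ] [5.77 0.21] rms px 0.77
[[-0.4, -0.9], [-0.7, -1.1], [0.3, -0.9], [0.1, -0.8], [0.6, -0.7], [-0.7, 0.1], [0.1, 0.5], [0.1, -0.5], [0.3, -0.6], [0.8, -0.3], [0.2, -0.2], [-0.1, -0.1], [0.6, -0.2]]
z106 [574.5 -22.  106. ] [ 5.76 -0.14] rms px 0.9
[[-0.5, -1.3], [-0.8, -1.4], [0.3, -1.0], [0.1, -0.9], [0.6, -0.8], [-0.7, -0.0], [0.0, 0.4], [0.2, -0.5], [0.4, -0.7], [0.8, -0.3], [0.2, -0.3], [-0.0, -0.2], [0.7, -0.2]]
freez [574.7 -21.2 101.3] [5.72 0.83] rms px 0.51
[[-0.2, 0.1], [-0.5, -0.1], [0.3, -0.4], [0.0, -0.4], [0.5, -0.3], [-0.7, 0.6], [0.2, 1.0], [-0.2, -0.1], [0.0, -0.3], [0.4, 0.1], [-0.2, 0.2], [-0.5, 0.0], [0.1, 0.0]]
8 12 30.05
```

```bash
python3 -c "
from bench import arm
print(arm.job_done())"
```

```text
the job is handed in; nothing more can be done
None
```

I laid the mandrel in both notches and let it go, then balanced the brass lamp arm across it. I handed the job in at about 30 s of the 72 s, and no verdict was reported.

- **Mandrel:** I gripped it by its round part at the 32° slope, set the low end in its notch and pressed it level. It did not move when released. After release the cameras put its axis about 1 mm sideways, 2–3 mm lengthways and 0.5° off the rest. Its height looked right for home. In that check the scene camera alone disagreed with the top camera: 593 against 586 mm in x, and 92° against 96° in direction. I relied on the top and wrist views.
- **Lamp arm:** I gripped the brass arm on the brick by its rib, not the green look-alike. Force and torque readings while it was lifted gave a first guess for the balance point. The first laying settled about 3–6° tail down, so I regripped it and moved it 1.5 mm towards the box side.
- **Last checks:** The scene and top cameras together put the lamp arm level within 1°, square to the mandrel within 0.1°, and about 1 mm from the middle of the rest. Two looks a fraction of a second apart showed no movement beyond picture noise. Before I drew back, the wrist camera alone gave a tilt of -2.7° and the scene camera +1.1°, both inside the 7° limit. By eye, nothing else on the bench had moved, and the gripper was clear of everything.

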